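Fit the domed anvil in the comparator stand

ROBOT

A 7-joint arm with a two-finger parallel gripper is mounted at the origin on the work surface. World frame = base frame: x ahead of the robot, y to its left, z up, the work surface at z = 0. Lengths are in m, angles in rad, forces in N, time in s.
With the tool pointing down it reaches from about 0.35 to 0.9 m from the base axis. Payload 8.1 kg.
Tool frame: the origin (TCP) lies between the finger pads; the fingertips stand 19 mm ahead of it and the grasp point (between the pads) is the TCP; y points along the fingers, x is the direction in which the jaws open and shut, and the axes are right-handed (so a half turn about y gives the same grasp; the last joint's range is limited). The gripper opens to 85 mm and grips with 20 to 120 N. Pads are 22 mm wide; open, the fingers measure 114 mm over their backs; the gripper's body (76 mm by 85 mm) begins 54 mm behind the grasp point. The pads swing forward as they close: fully open they stand 13 mm farther back than shut.
Start: joints at [-1.337, 0.434, 0.025, 1.573, -0.012, 1.134, -0.075], TCP at [0.207, 0.59, 0.25] pointing down, gripper open.
Joint ranges: [-2.62, 2.62], [-0.44, 2.09], [-1.27, 1.32], [0.08, 2.57], [-1.32, 4.46], [0.12, 2], [-2.74, 2.74]. Speed limits (rad/s): [2.22, 2.22, 3.01, 3.01, 3.14, 3.14, 3.14].

INTERFACE

Orientations are given as a unit quaternion [w, x, y, z].
In Python, from workcell import read_state, read_camera, get_calibration, finish_job gives the robot as it stands.
- The arm moves only by the tool apply_moves, never from a script. Its argument "moves" is a list of rows, each an object with "slide": the shift along the tool's x, y, z in mm, a list of three; "turn": the turn, a rotation vector about the tool's x, y, z in degrees, a list of three; "fingers": the gripper command: -1 is fully open, 1 is shut, values between are in proportion. A call has exactly 10 rows; each row shifts and turns the commanded pose from where the row before left it, along the tool's axes as they then stand; what a row does not reach is not made up. A row lasts 1/10 s, in which the tool goes at most 50 mm and 8.59 degrees, less where a joint would pass 70% of its speed; a pose out of reach is approached as far as the arm can. A call with a gripper value outside its range is refused whole. The fingers move at their own pace and stop on an object; "grip_force" is the grip in N (left out, the last holds). Time passes only in rows, so rows that do not move let the fingers close, or fill a call up. It gives the time, the measured TCP pose, the force and the opening at its end, in the units of the state.
- read_state(): the state, without advancing time (a new reading comes with each control period).
- read_camera(name): name is "scene" or "top" or "wrist"; returns the picture (420x560x3 uint8, red, green, blue); there is no depth.
- get_calibration(name): a dict with "fx", "fy", "cx", "cy" (pixels), "k1" (the pictures are not rectified: a ray, as slopes to the right and down, at radius r is drawn at 1 + k1 r^2 times it, then the intrinsics apply), "cam_to_world" (4x4, takes a point from camera to world coordinates). Camera axes: x right, y up, looking along -z (the intrinsics and any distortion apply to the point x, -y, -z); pixel columns grow to the right and rows downward; lengths in m; the calibration is good to about 2 mm. A picture is of the moment at which its call begins: read the wrist's pose just before it. get_calibration takes no time and is no camera call; for the wrist camera it gives the pose at the moment of the call.
- finish_job(): hands the job in, once; it reports no verdict.
The state is a dict: "t": time; "joint_positions": joint angles; "dq": joint speeds; "tau": joint torques, N m; "position": TCP position; "ee_rot": TCP orientation; "force": force on the tool from outside, world axes, zero at the start; "wrist_torque": the same for the moment, N m; "finger_gap": opening from 0.0 (shut) to 1.0 (fully open).
Only numpy, scipy, OpenCV 4.12 (cv2) and the standard library are available. Lean on these libraries where they do the work, as an engineer would, in place of code of your own. Each camera call takes 0.05 s, during which the arm holds its last target.

TASK

Change the anvil of the indicator stand: take the domed anvil out of the rack, set its tapered shank loosely in the stand's socket and let go, then tap it fully home with the soft-faced mallet until its collar sits on the face of the socket. Drive it with the mallet only, never by pushing with the gripper, and leave it alone once it is home. Stand or lay the mallet back on the bench, and leave the other anvils, the setting ring and the dish where they are.

Things in the scene. Friction and masses are not known exactly. Their poses are not given: they have to be found in the camera images.
- stand: Indicator stand, fixed: black granite base 260 x 160 mm, 60 mm high, a 40 mm steel socket bush standing 12 mm out of its top near the front (robot) end, and at the back a 30 mm steel column, top 285 mm above the bench, its indicator swung half to the back. Origin: centre of the base's underside; x runs from the socket end to the back end (column at x = +88, y = +52 mm, indicator at x = +189, y = +107 mm, up to 320 mm high), z up.
- socket_face (a point): Centre of the upper face of the socket bush, 72 mm above the bench and 50 mm on the -x (front) side of the stand's origin. The bore is vertical and blind, countersunk to 21 mm at the mouth, narrowing with the taper of the shank (1 in 8 on diameter). Axes as the stand's.
- anvil_dome: Domed anvil, plain steel, about 0.2 kg, 72 mm tall: tapered shank 40 mm long (8 mm nose, 12 mm near the tip, 17 mm at the top), then a round body 32 mm in diameter, 26 mm high, with a flat underside (the collar), crowned by a slight dome 6 mm high. Origin: centre of the shank's tip; z up its axis. Starts upright in one of the rack's three holes, collar on the rack's top.
- dome_collar (a point): Point on the anvil's axis in the plane of the collar's underside, 40 mm above the anvil's origin. Home: this point meets socket_face. Set in by hand, the taper first grips with the collar 9 mm above the face and stands 5 to 8 mm proud; a push of up to about 20 N or a few taps then drives it down until the collar meets the face, where friction holds it.
- dome_top (a point): Apex of the dome, 72 mm above the anvil's origin: where the mallet strikes.
- mallet: Soft-faced mallet, 0.4 to 0.6 kg: round head 95 mm tall, 44 mm in diameter (white nylon faces, dark middle), standing on one face; level handle from the middle of the head (47 mm up) along the mallet's -x, out to 215 mm from the head's axis (20 mm thick near the head, 28 mm at the grip), at first pointing roughly to the robot. Origin: centre of the lower face; z up.
- mallet_head (a point): Centre of the mallet's head, 47.5 mm above its lower face.
- rack: Black plastic anvil rack, fixed: a block 205 x 56 mm, 50 mm high, with three 20 mm holes in a row along its x at -66, 0 and +66 mm. Origin: centre of its underside.
- anvil_flat: Another anvil in the rack: same shank, topped by a wide flat disc 48 mm in diameter. Not wanted; stays in the rack. Origin: shank tip, z up.
- anvil_pin: Another anvil in the rack: same shank, topped by a thin 12 mm pin, 80 mm tall in all. Not wanted; stays in the rack. Origin: shank tip, z up.
- setting_ring: Steel setting ring, 48 mm outside, 20 mm bore, 14 mm high, lying on the granite base about 80 mm behind and 45 mm to the right (stand's -y) of the socket. Bystander. Origin: centre of its underside.
- cot_dish: Glass dish, 84 mm across and 30 mm high, on the bench before the robot. Bystander.
There are look-alikes about, which are no part of the job. Leave any brown or turquoise look-alike of the anvil_dome alone.

How it is judged:
By the outcome, as a careful person would: the job done as asked, in the order asked, and still so for the second after the job is handed in, with the robot touching nothing.
It also fails if it takes over 67 s, if anything falls off the work surface, if the arm or the gripper's body presses on something with over 40 N, if the wrist force passes 120 N, or if a joint passes its speed limit or range.

## Working session

There is one attempt and no reset: what is moved stays moved. The work goes in short steps, Python scripts to look and compute and a tool call to move; the robot and the scene stay as the last step left them, time stands still between calls to the robot, and variables do not carry over. Pictures are saved under pics/ and viewed, and the job is handed in when it is done.

Besides the shell and the picture viewer there is one more tool, called after "Call:" as name(argument=value, ...), one argument or row to a line, values as JSON. apply_moves: Moves the arm, as the interface text tells. Its arguments: {"type":"object","properties":{"moves":{"type":"array","items":{"type":"object","properties":{"slide":{"type":"array","items":{"type":"number"}},"turn":{"type":"array","items":{"type":"number"}},"fingers":{"type":"number"}}}},"grip_force":{"type":"number"}},"required":["moves"]}

```bash
mkdir -p pics; cat > h.py <<'E'
import numpy as np, cv2, json
from workcell import read_state, read_camera, get_calibration, finish_job
def snap(n,fn):
    c=get_calibration(n); im=read_camera(n)
    cv2.imwrite('pics/%s.png'%fn,im[:,:,::-1]); 
    json.dump({k:(np.array(v).tolist()) for k,v in c.items()},open('pics/%s.json'%fn,'w'))
    return im,c
def load(fn):
    c=json.load(open('pics/%s.json'%fn)); return cv2.imread('pics/%s.png'%fn),c
def ray(c,u,v):
    K=np.array([[c['fx'],0,c['cx']],[0,c['fy'],c['cy']],[0,0,1.]])
    p=cv2.undistortPoints(np.array([[[u,v]]],float),K,np.array([c['k1'],0,0,0.]))[0,0]
    T=np.array(c['cam_to_world']); d=T[:3,:3]@np.array([p[0],-p[1],-1]); return T[:3,3],d
def onz(c,u,v,z):
    o,d=ray(c,u,v); return o+d*(z-o[2])/d[2]
def proj(c,P):
    T=np.array(c['cam_to_world']); q=T[:3,:3].T@(np.array(P,float)-T[:3,3]); a,b=q[0]/-q[2],-q[1]/-q[2]
    s=1+c['k1']*(a*a+b*b); return c['cx']+c['fx']*a*s, c['cy']+c['fy']*b*s
def tri(l):
    A=np.zeros((3,3));B=np.zeros(3)
    for c,u,v in l:
        o,d=ray(c,u,v); d=d/np.linalg.norm(d); M=np.eye(3)-np.outer(d,d); A+=M;B+=M@o
    return np.linalg.solve(A,B)
def crop(fn,x0,y0,x1,y1,s,out):
    im,_=load(fn); cv2.imwrite('pics/%s.png'%out,cv2.resize(im[y0:y1,x0:x1],None,fx=s,fy=s,interpolation=cv2.INTER_CUBIC))
E
python3 -c "
from h import *
print(read_state())
for n in ['scene','top','wrist']:
    im,c=snap(n,n+'0'); print(n,c)
"
```

```text
{'t': 0.0, 'joint_positions': array([-1.33657973,  0.43522366,  0.02494818,  1.5740936 , -0.01157785,
        1.13397047, -0.07512263]), 'dq': array([ 1.18768273e-05, -2.19946025e-03,  1.44949843e-04,  7.86431459e-04,
        2.48582890e-05,  1.01597970e-03, -1.10323879e-04]), 'tau': array([ 1.61226322e-03, -6.70471358e+01,  1.02626134e+00, -3.16192424e+01,
        1.57736783e-02,  1.28196817e-02,  6.15440422e-05]), 'position': array([0.2064425 , 0.5894284 , 0.24952658]), 'ee_rot': array([-0.57638615,  0.57710445,  0.40868796, -0.40951631]), 'force': array([-0.29657761, -0.1503394 ,  0.47797441]), 'wrist_torque': array([ 0.07687489, -0.02945478, -0.01889951]), 'finger_gap': 0.9972997536798219}
scene {'fx': 410.64340623036105, 'fy': 410.64340623036105, 'cx': 280.85703851073197, 'cy': 210.17421311945648, 'k1': -0.003287566318299433, 'cam_to_world': array([[ 0.01404558, -0.85210856,  0.52317657,  1.00000728],
       [ 0.99987974,  0.00852867, -0.01295268,  0.02327616],
       [ 0.00657509,  0.52329558,  0.85212587,  0.86665066],
       [ 0.        ,  0.        ,  0.        ,  1.        ]])}
top {'fx': 523.0791940976627, 'fy': 523.0791940976627, 'cx': 268.96994774795746, 'cy': 211.22121789502006, 'k1': -0.1726323350211509, 'cam_to_world': array([[ 0.01364467,  0.99922484, -0.03692619,  0.47371199],
       [-0.99986085,  0.0132803 , -0.01009491,  0.02699341],
       [-0.00959669,  0.03705879,  0.99926701,  1.36586531],
       [ 0.        ,  0.        ,  0.        ,  1.        ]])}
wrist {'fx': 368.64081731433254, 'fy': 368.64081731433254, 'cx': 277.0409633395368, 'cy': 213.4677257073738, 'k1': -0.01925682806846299, 'cam_to_world': array([[ 0.33014194, -0.89419077, -0.30237256,  0.12723906],
       [ 0.94392868,  0.31198975,  0.1079863 ,  0.61568781],
       [-0.00222321, -0.32106894,  0.94705322,  0.37319709],
       [ 0.        ,  0.        ,  0.        ,  1.        ]])}
```

View pics/scene0.png

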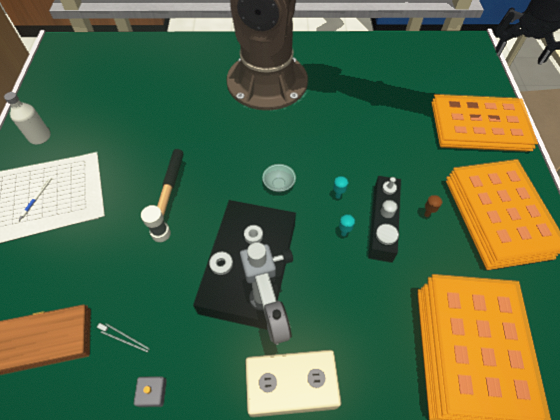

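View pics/top0.png

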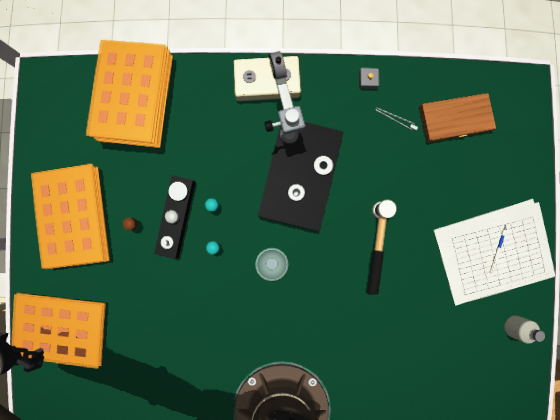

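View pics/wrist0.png

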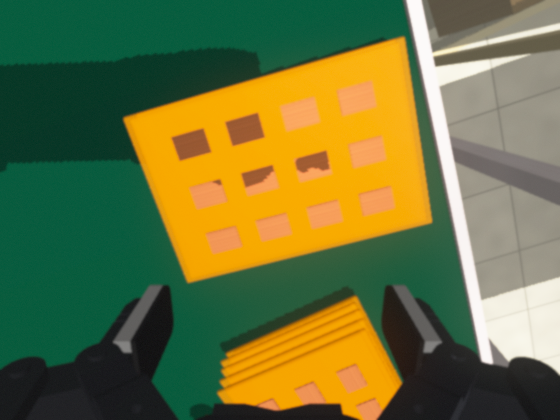

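```bash
python3 -c "
from h import *
crop('top0',110,165,310,265,4,'c_top')
crop('scene0',320,160,450,270,5,'c_sc')
crop('scene0',190,190,310,330,4,'c_st')
crop('top0',240,100,420,310,2.8,'c_top2')
"
```

```text
(no output)
```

View pics/c_top.png

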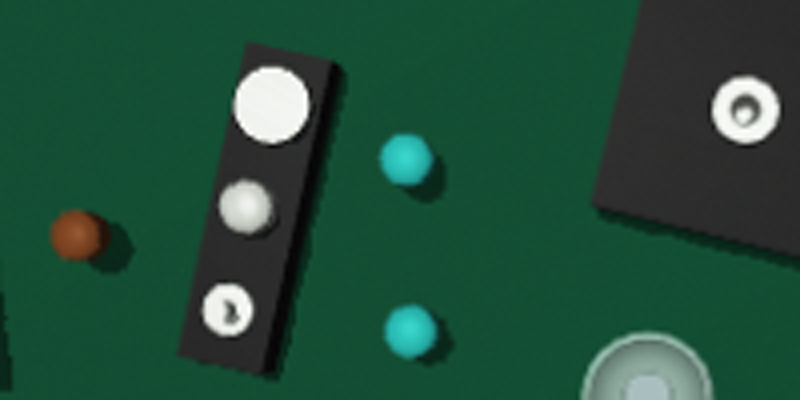

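View pics/c_sc.png

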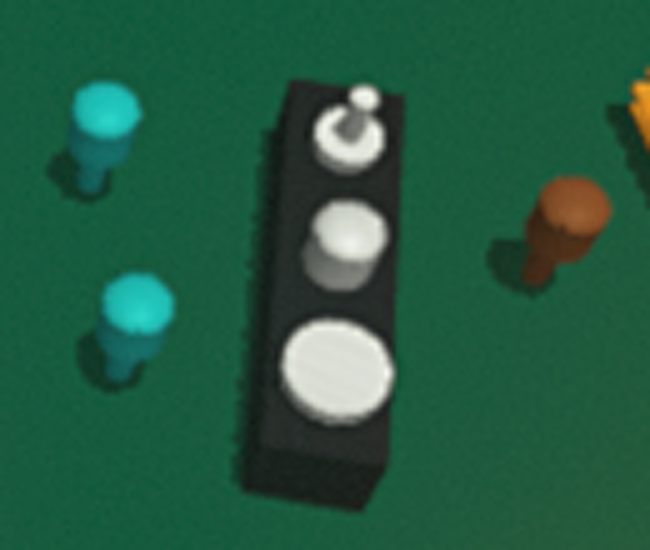

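View pics/c_st.png

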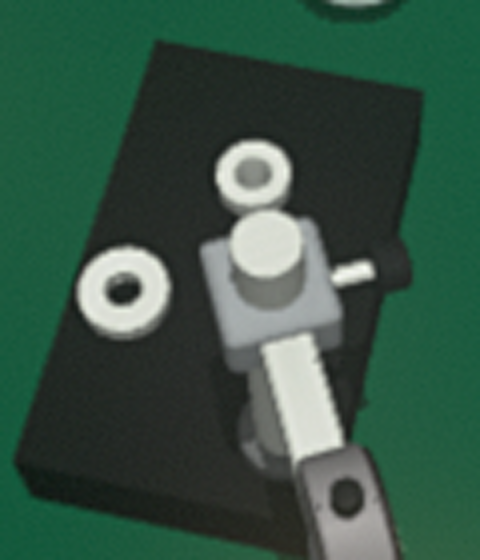

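View pics/c_top2.png

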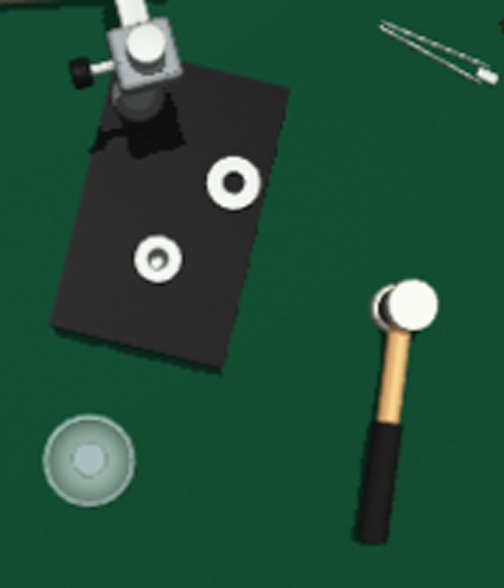

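Candidates for the domed anvil are top-view (171.5,217), the steel middle one; turquoise at (211,205) and (213,248); brown at (129,224); the flat disc at (178,191); and the pin at (167,242). By colour and shape I choose the plain steel one with the 32 mm body, in the middle hole. The socket is at about (296,192) and the mallet head at about (386,209).

```bash
python3 -c "
from h import *
_,t=load('top0');_,s=load('scene0')
P=lambda *a:print(np.round(a[-1]*1000,1),a[0])
P('dome top',onz(t,171.5,216.6,.079)); P('dome scene rim',onz(s,390,206.2,.077))
P('dome tri',tri([(t,171.5,216.6),(s,390,206)]))
P('flat top',onz(t,110+272/4,165+104/4,.056));P('pincollar',onz(t,110+228/4,165+310/4,.056))
P('flat sc',onz(s,320+336/5,160+370/5,.056))
P('sock top',onz(t,240+158/2.8,100+259/2.8,.072));P('sock sc',onz(s,190+253/4,190+173/4,.072))
P('sock tri',tri([(t,240+158/2.8,100+259/2.8),(s,190+253/4,190+173/4)]))
P('ring top',onz(t,240+234/2.8,100+182/2.8,.074));P('ring sc',onz(s,190+125/4,190+284/4,.074))
for q in [(52,326),(221,370),(289,90)]: P('stand corner',onz(t,240+q[0]/2.8,100+q[1]/2.8,.06))
P('mallet head top',onz(t,240+412/2.8,100+305/2.8,.095))
P('grip end',onz(t,240+371/2.8,100+543/2.8,.047)); P('grip start',onz(t,240+389/2.8,100+424/2.8,.047))
P('handle mid head',onz(t,240+398/2.8,100+335/2.8,.047))
"; python3 - <<'E'
from h import *
crop('scene0',120,135,220,255,5,'c_m')
E
```

```text
[504.7 281.6  79. ] dome top
[507.1 283.8  77. ] dome scene rim
[505.  283.5  74.7] dome tri
[570.2 270.9  56. ] flat top
[439.7 296.5  56. ] pincollar
[567.4 273.1  56. ] flat sc
[568.9 -27.4  72. ] sock top
[570.9 -26.1  72. ] sock sc
[569.1 -26.9  68.6] sock tri
[638.2 -94.1  74. ] ring top
[637.5 -91.8  74. ] ring sc
[508.6  66.   60. ] stand corner
[471.4 -85.3  60. ] stand corner
[ 724.5 -144.8   60. ] stand corner
[ 530.1 -249.4   95. ] mallet head top
[ 316.4 -224.7   47. ] grip end
[ 424.2 -239.6   47. ] grip start
[ 504.9 -247.1   47. ] handle mid head
```

View pics/c_m.png

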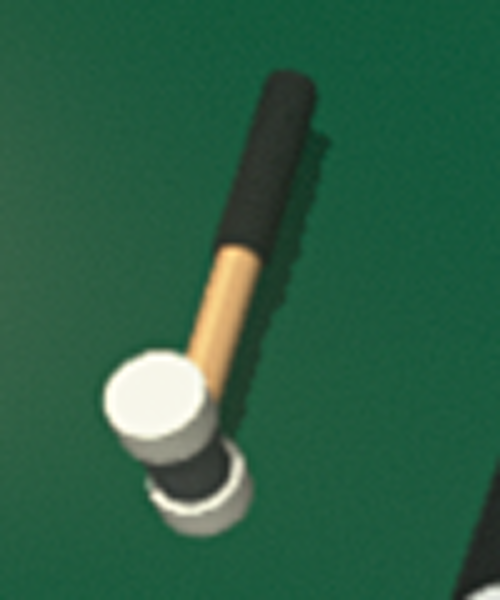

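```bash
cat >> h.py <<'E'
from scipy.spatial.transform import Rotation as R
def tool(st=None):
    st=st or read_state(); return np.array(st['position']), R.from_quat(st['ee_rot'],scalar_first=True)
def need(target,xdir=None):
    """print slide in tool axes (mm) to target (m), and turn (deg about tool y) to have tool x along xdir, tool y down"""
    st=read_state();p,r=tool(st); print('t',st['t'],'pos',np.round(p*1000,1),'F',np.round(st['force'],1),'gap',round(st['finger_gap'],3))
    print('slide',np.round(r.inv().apply(np.array(target)-p)*1000,1))
    if xdir is not None:
        x=np.array([*xdir,0.]);x/=np.linalg.norm(x)
        for s in (1,-1):
            y=np.array([0,0,-1.]);M=np.c_[s*x,y,np.cross(s*x,y)]
            print('turn(tool)',np.round((r.inv()*R.from_matrix(M)).as_rotvec(degrees=True),1))
E
python3 -c "
from h import *
p,r=tool();print(np.round(r.as_matrix(),3))
need([.505,.283,.25],[.978,-.0] and [130,-25.6][::-1])
"
```

```text
[[ 0.331 -0.    -0.944]
 [ 0.944 -0.001  0.331]
 [-0.001 -1.    -0.   ]]
t 0.15 pos [206.4 589.5 249.7] F [ 0.8  0.2 -0.5] gap 1.0
slide [-190.6   -0.  -383.1]
turn(tool) [ -0.  -30.4  -0.1]
turn(tool) [ 1.000e-01  1.496e+02 -0.000e+00]
```

Call:
apply_moves(
  moves=[
    {"slide":[-16,0,-32]},
    {"slide":[-16,0,-32]},
    {"slide":[-16,0,-32]},
    {"slide":[-16,0,-32]},
    {"slide":[-16,0,-32]},
    {"slide":[-16,0,-32]},
    {"slide":[-16,0,-32]},
    {"slide":[-16,0,-32]},
    {"slide":[-16,0,-32]},
    {"slide":[-16,0,-32]},
  ],
)

```text
$.moves[0]: bad value
```

```bash
python3 -c "
from h import *
need([.505,.283,.25],[25.6,130.5]); print(np.round(read_state()['joint_positions'],2))"
```

```text
t 0.15 pos [206.4 589.5 249.7] F [ 0.8  0.2 -0.5] gap 1.0
slide [-190.6   -0.  -383.1]
turn(tool) [-0.  -8.2 -0.1]
turn(tool) [ 1.000e-01  1.718e+02 -0.000e+00]
[-1.34  0.44  0.02  1.57 -0.01  1.13 -0.08]
```

Call:
apply_moves(
  moves=[
    {"slide":[-16,0,-32],"turn":[0,0,0],"fingers":-1},
    {"slide":[-16,0,-32],"turn":[0,0,0],"fingers":-1},
    {"slide":[-16,0,-32],"turn":[0,0,0],"fingers":-1},
    {"slide":[-16,0,-32],"turn":[0,0,0],"fingers":-1},
    {"slide":[-16,0,-32],"turn":[0,0,0],"fingers":-1},
    {"slide":[-16,0,-32],"turn":[0,0,0],"fingers":-1},
    {"slide":[-16,0,-32],"turn":[0,0,0],"fingers":-1},
    {"slide":[-16,0,-32],"turn":[0,0,0],"fingers":-1},
    {"slide":[-16,0,-32],"turn":[0,0,0],"fingers":-1},
    {"slide":[-16,0,-32],"turn":[0,0,0],"fingers":-1},
  ],
)

```text
t: 1.15
position: [0.4564, 0.3319, 0.2502]
ee_rot: [0.577, -0.577, -0.409, 0.409]
force: [-0.9, 0.8, -0.5]
finger_gap: 0.996
```

```bash
python3 -c "
from h import *
need([.505,.283,.25],[25.6,130.5]); print(np.round(read_state()['joint_positions'],2))"
```

```text
t 1.15 pos [456.4 331.9 250.2] F [-0.9  0.8 -0.5] gap 0.996
slide [-30.1   0.2 -62. ]
turn(tool) [-0.  -8.2 -0. ]
turn(tool) [  0.  171.8  -0. ]
[-0.82  0.34  0.13  1.73 -0.05  1.08  0.56]
```

Call:
apply_moves(
  moves=[
    {"slide":[-10,0,-21],"turn":[0,0,0],"fingers":-1},
    {"slide":[-10,0,-21],"turn":[0,0,0],"fingers":-1},
    {"slide":[-7,0,-15],"turn":[0,0,0],"fingers":-1},
    {"slide":[0,20,0],"turn":[0,-4.1,0],"fingers":-1},
    {"slide":[0,20,0],"turn":[0,-4.1,0],"fingers":-1},
    {"slide":[0,20,0],"turn":[0,0,0],"fingers":-1},
    {"slide":[0,0,0],"turn":[0,0,0],"fingers":-1},
    {"slide":[0,0,0],"turn":[0,0,0],"fingers":-1},
    {"slide":[0,0,0],"turn":[0,0,0],"fingers":-1},
    {"slide":[0,0,0],"turn":[0,0,0],"fingers":-1},
  ],
)

```text
t: 2.15
position: [0.5011, 0.2892, 0.1914]
ee_rot: [-0.546, 0.546, 0.45, -0.449]
force: [-0.2, -0.5, -0.4]
finger_gap: 1.001
```

```bash
python3 -c "
from h import *
need([.505,.283,.19],[25.6,130.5]); im,c=snap('wrist','w1'); print(proj(c,[.505,.283,.076]),proj(c,[.505,.283,.05]))"
```

```text
t 2.15 pos [501.1 289.2 191.4] F [-0.2 -0.5 -0.4] gap 1.001
slide [-5.3  1.4 -5.1]
turn(tool) [ 0.1 -0.   0.1]
turn(tool) [-1.0e-01  1.8e+02  1.0e-01]
(np.float64(271.513305093953), np.float64(223.8153939703366)) (np.float64(271.9840155576068), np.float64(211.85742623363578))
```

View pics/w1.png

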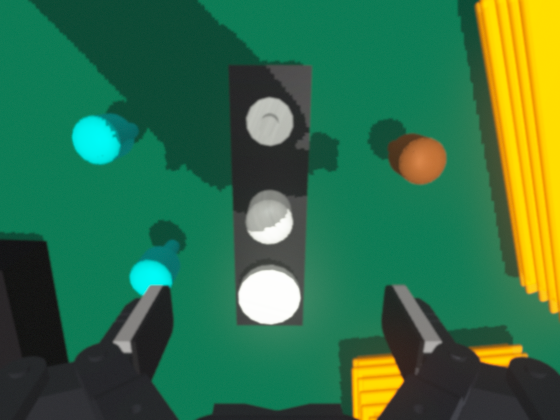

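```bash
python3 -c "
from h import *
crop('w1',215,170,325,340,4.5,'c_w1')"
```

```text
(no output)
```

View pics/c_w1.png

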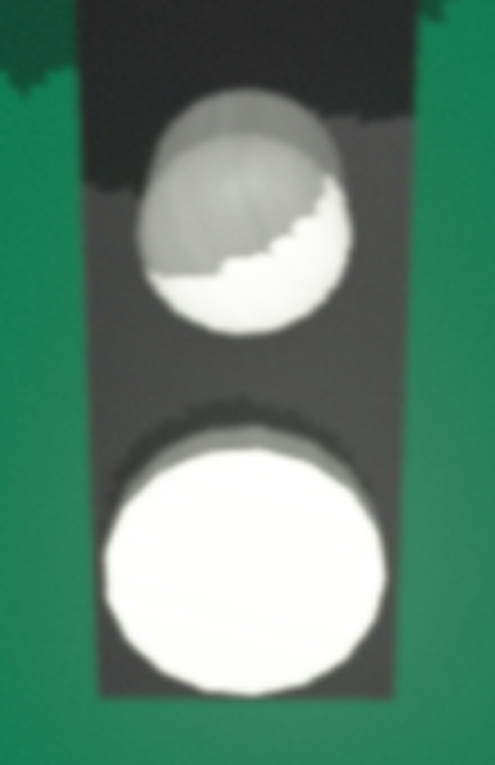

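```bash
python3 -c "
from h import *
_,c=load('w1')
print(onz(c,269.4,222,.076)); print('flat',onz(c,215+245/4.5,170+572/4.5,.057))
need([.505,.282,.19],[25.6,130.5])"
```

```text
[0.50340969 0.28183204 0.076     ]
flat [0.57300536 0.26737924 0.057     ]
t 2.2 pos [500.9 289.2 191.3] F [ 0.8 -0.2 -0.2] gap 1.004
slide [-6.3  1.3 -5.4]
turn(tool) [0.1 0.  0.1]
turn(tool) [ 1.0e-01 -1.8e+02 -1.0e-01]
```

Call:
apply_moves(
  moves=[
    {"slide":[-6,18,-5],"turn":[0,0,0],"fingers":-1},
    {"slide":[0,20,0],"turn":[0,0,0],"fingers":-1},
    {"slide":[0,20,0],"turn":[0,0,0],"fingers":-1},
    {"slide":[0,20,0],"turn":[0,0,0],"fingers":-1},
    {"slide":[0,20,0],"turn":[0,0,0],"fingers":-1},
    {"slide":[0,10,0],"turn":[0,0,0],"fingers":-1},
    {"slide":[0,7,0],"turn":[0,0,0],"fingers":-1},
    {"slide":[0,0,0],"turn":[0,0,0],"fingers":-1},
    {"slide":[0,0,0],"turn":[0,0,0],"fingers":-1},
    {"slide":[0,0,0],"turn":[0,0,0],"fingers":-1},
  ],
)

```text
t: 3.2
position: [0.5049, 0.2823, 0.0762]
ee_rot: [-0.546, 0.546, 0.45, -0.449]
force: [1.0, 0.3, 0.8]
finger_gap: 1.001
```

```bash
python3 -c "
from h import *
need([.505,.2823,.074],[25.6,130.5]); im,c=snap('wrist','w2')"
```

```text
t 3.2 pos [504.9 282.3  76.2] F [1.  0.3 0.8] gap 1.001
slide [ 0.   2.2 -0.1]
turn(tool) [ 0.1 -0.   0.1]
turn(tool) [-1.0e-01  1.8e+02  1.0e-01]
```

View pics/w2.png

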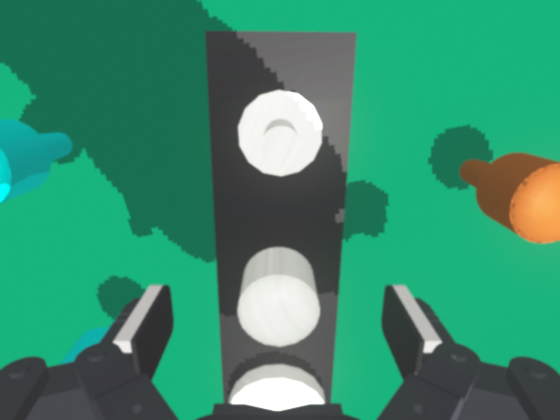

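```bash
python3 -c "
from h import *
_,c=load('w2')
print(onz(c,279,302,.077)); print(proj(c,[.505,.2823,.077]))"
```

```text
[0.49862342 0.28268287 0.077     ]
(np.float64(281.15547439422284), np.float64(316.11454909174955))
```

Call:
apply_moves(
  moves=[
    {"slide":[0,1,0],"turn":[0,0,0],"fingers":0.1},
    {"slide":[0,0,0],"turn":[0,0,0],"fingers":0.1},
    {"slide":[0,0,0],"turn":[0,0,0],"fingers":0.25},
    {"slide":[0,0,0],"turn":[0,0,0],"fingers":0.4},
    {"slide":[0,0,0],"turn":[0,0,0],"fingers":0.6},
    {"slide":[0,0,0],"turn":[0,0,0],"fingers":0.8},
    {"slide":[0,0,0],"turn":[0,0,0],"fingers":0.8},
    {"slide":[0,0,0],"turn":[0,0,0],"fingers":0.8},
    {"slide":[0,0,0],"turn":[0,0,0],"fingers":0.8},
    {"slide":[0,0,0],"turn":[0,0,0],"fingers":0.8},
  ],
  grip_force=40,
)

```text
t: 4.25
position: [0.5044, 0.282, 0.0746]
ee_rot: [0.546, -0.546, -0.449, 0.449]
force: [-1.3, -0.7, 5.6]
finger_gap: 0.357
```

Call:
apply_moves(
  moves=[
    {"slide":[0,-5,0],"turn":[0,0,0],"fingers":0.8},
    {"slide":[0,-10,0],"turn":[0,0,0],"fingers":0.8},
    {"slide":[0,-15,0],"turn":[0,0,0],"fingers":0.8},
    {"slide":[0,-20,0],"turn":[0,0,0],"fingers":0.8},
    {"slide":[0,-20,0],"turn":[0,0,0],"fingers":0.8},
    {"slide":[0,-20,0],"turn":[0,0,0],"fingers":0.8},
    {"slide":[0,-20,0],"turn":[0,0,0],"fingers":0.8},
    {"slide":[0,0,0],"turn":[0,0,0],"fingers":0.8},
    {"slide":[0,0,0],"turn":[0,0,0],"fingers":0.8},
    {"slide":[0,0,0],"turn":[0,0,0],"fingers":0.8},
  ],
)

```text
t: 5.25
position: [0.5037, 0.2816, 0.1833]
ee_rot: [0.546, -0.546, -0.449, 0.45]
force: [0.6, 0.9, -2.4]
finger_gap: 0.358
```

```bash
python3 -c "
from h import *
need([.5699,-.0267,.2],[25.6,130.5]); im,c=snap('wrist','w3');snap('scene','s3');snap('top','t3')
crop('w3',180,200,380,400,3,'c_w3');crop('s3',320,60,470,240,3.3,'c_s3')"
```

```text
t 5.25 pos [503.7 281.6 183.3] F [ 0.6  0.9 -2.4] gap 0.358
slide [-289.8  -16.5 -124.3]
turn(tool) [-0.1 -0.  -0.1]
turn(tool) [ 1.0e-01  1.8e+02 -1.0e-01]
```

View pics/w3.png

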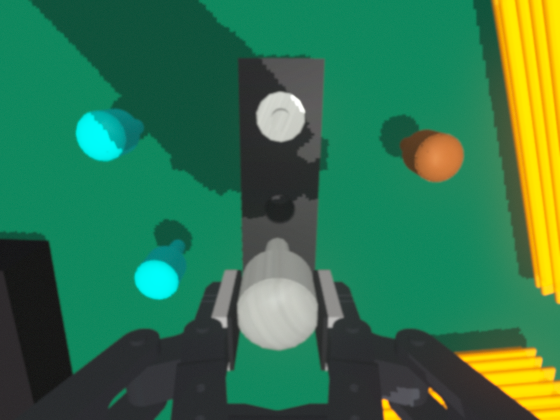

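View pics/s3.png

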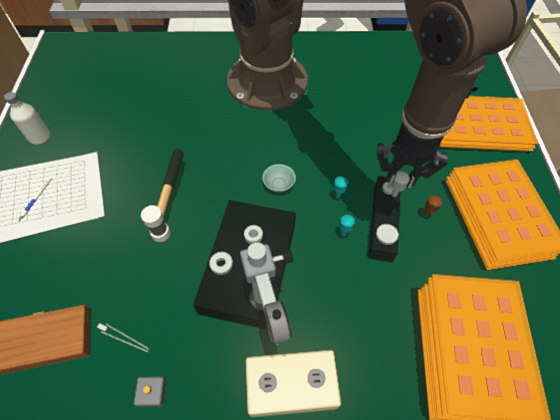

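View pics/t3.png

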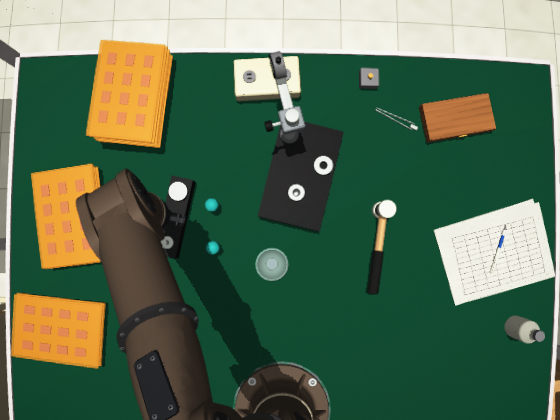

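View pics/c_w3.png

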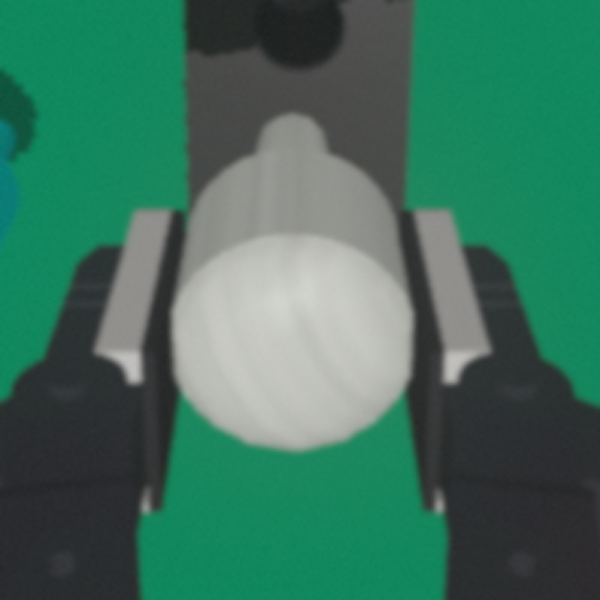

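View pics/c_s3.png

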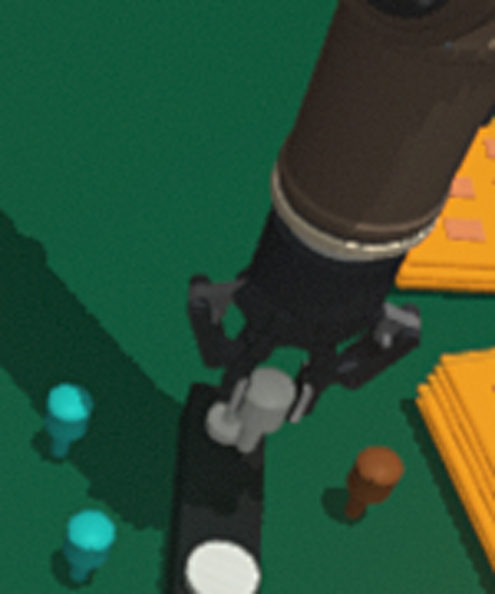

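```bash
cat > fit.py <<'E'
from h import *
from scipy.optimize import least_squares
import sys
def hull(c,p,r,par,prof):
    ox,oy,oz,tx=par[:4]; a=np.linspace(0,2*np.pi,73)
    pts=[]
    for rr,z in prof:
        pts+= [[rr*np.cos(t),-z,rr*np.sin(t)] for t in a]   # tool frame: y down
    P=R.from_euler('x',tx,degrees=True).apply(np.array(pts)/1000)+np.array([ox,oy,oz])/1000
    W=r.apply(P)+p
    return np.array([proj(c,w) for w in W])
body=[(16,0),(16,26),(14,28.5),(9,31),(0,32)]; shank=[(0.1,-40),(4,-40),(6,-37),(6,-36)]+[(8.5,0)]
def feats(par,c,p,r):
    b=hull(c,p,r,par,body); s=hull(c,p,r,par,shank)
    L=b[:,0].min();Rr=b[:,0].max();B=b[:,1].max();T=b[:,1].min()
    return np.array([L,Rr,B,T,s[:,1].min()])
def fit(c,p,r,m):
    f=least_squares(lambda q:feats(q,c,p,r)-m,[0,0,0,0.],x_scale=[1,1,1,1],diff_step=1e-3)
    return f
E
python3 - <<'E'
from fit import *
p,r=tool(); _,c=load('w3')
m=np.array([180+172/3,180+413/3,200+451/3,200+148/3,200+113/3])
f=fit(c,p,r,m); print(np.round(f.x,2),f.fun)
# fixed no tilt
for oy in (0,5,-5):
    print(oy,feats([0,oy,0,0],c,p,r)-m)
E
```

```text
[-1.45 25.73  0.17  1.16] [-0.78258103  0.78249568 -0.67722461  0.92571417 -0.21598625]
0 [-4.59698267 13.63645232 50.7930131  29.34300364 21.9413935 ]
5 [-2.91264671 11.59203073 39.19255229 23.08017261 17.48944424]
-5 [-6.4171921  15.84649259 63.31006157 36.0459012  26.6372134 ]
```

Call:
apply_moves(
  moves=[
    {"slide":[-20,-5,-9],"turn":[0,0,0],"fingers":0.8},
    {"slide":[-30,0,-13],"turn":[0,0,0],"fingers":0.8},
    {"slide":[-33,0,-14],"turn":[0,0,0],"fingers":0.8},
    {"slide":[-33,0,-14],"turn":[0,0,0],"fingers":0.8},
    {"slide":[-33,0,-14],"turn":[0,0,0],"fingers":0.8},
    {"slide":[-33,0,-14],"turn":[0,0,0],"fingers":0.8},
    {"slide":[-33,0,-14],"turn":[0,0,0],"fingers":0.8},
    {"slide":[-33,0,-14],"turn":[0,0,0],"fingers":0.8},
    {"slide":[-25,0,-11],"turn":[0,0,0],"fingers":0.8},
    {"slide":[-15,0,-6],"turn":[0,0,0],"fingers":0.8},
  ],
)

```text
t: 6.4
position: [0.5696, -0.0276, 0.1888]
ee_rot: [-0.547, 0.547, 0.448, -0.449]
force: [0.4, -0.3, -1.6]
finger_gap: 0.36
```

```bash
python3 -c "
from h import *
need([.5699,-.0267,.15]); im,c=snap('wrist','w4')"
```

```text
t 6.4 pos [569.6 -27.6 188.8] F [ 0.4 -0.3 -1.6] gap 0.36
slide [ 1.  38.8 -0.2]
```

View pics/w4.png

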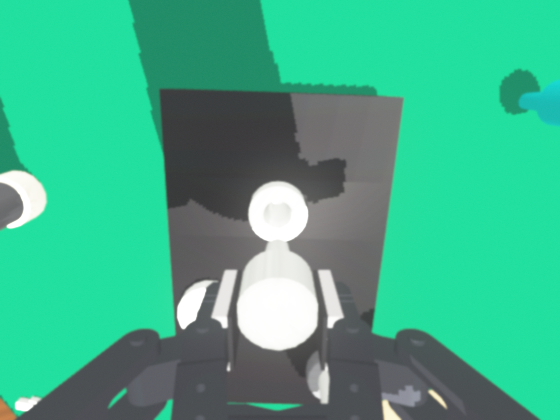

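```bash
python3 -c "
from fit import *
crop('w4',230,170,330,270,6,'c_w4')
p,r=tool(); _,c=load('w4')
S=onz(c,278,211.5,.072); print(S, r.inv().apply(S-p)*1000)"
```

```text
[ 0.56576187 -0.0280042   0.072     ] [  1.40185919 116.82987281   4.37055248]
```

View pics/c_w4.png

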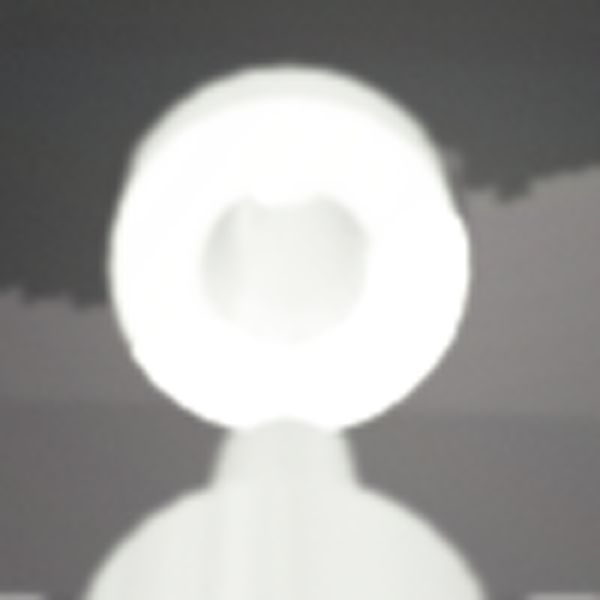

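```bash
python3 -c "
from fit import *
p,r=tool(); _,c=load('w4')
S=onz(c,278,214.5,.072); print(S, r.inv().apply(S-p)*1000)"
```

```text
[ 0.56789887 -0.02842777  0.072     ] [  1.40914928 116.83028964   2.19199473]
```

Call:
apply_moves(
  moves=[
    {"slide":[0.7,0,1],"turn":[0,0,0],"fingers":0.8},
    {"slide":[0,20,0],"turn":[0,0,0],"fingers":0.8},
    {"slide":[0,20,0],"turn":[0,0,0],"fingers":0.8},
    {"slide":[0,8,0],"turn":[0,0,0],"fingers":0.8},
    {"slide":[0,6,0],"turn":[0,0,0],"fingers":0.8},
    {"slide":[0,5,0],"turn":[0,0,0],"fingers":0.8},
    {"slide":[0,5,0],"turn":[0,0,0],"fingers":0.8},
    {"slide":[0,0,0],"turn":[0,0,0],"fingers":0.8},
    {"slide":[0,0,0],"turn":[0,0,0],"fingers":0.8},
    {"slide":[0,0,0],"turn":[0,0,0],"fingers":0.8},
  ],
)

```text
t: 7.45
position: [0.5689, -0.0235, 0.1256]
ee_rot: [-0.546, 0.546, 0.449, -0.449]
force: [0.1, -0.2, -2.7]
finger_gap: 0.358
```

```bash
python3 -c "
from h import *
need([.5699,-.0267,.107]); im,c=snap('wrist','w5');im,c=snap('scene','s5');crop('s5',190,120,340,270,4,'c_s5');crop('w5',180,150,380,350,3,'c_w5')"
```

```text
t 7.45 pos [568.9 -23.5 125.6] F [ 0.1 -0.2 -2.7] gap 0.358
slide [-2.9 18.6 -1.6]
```

View pics/c_s5.png

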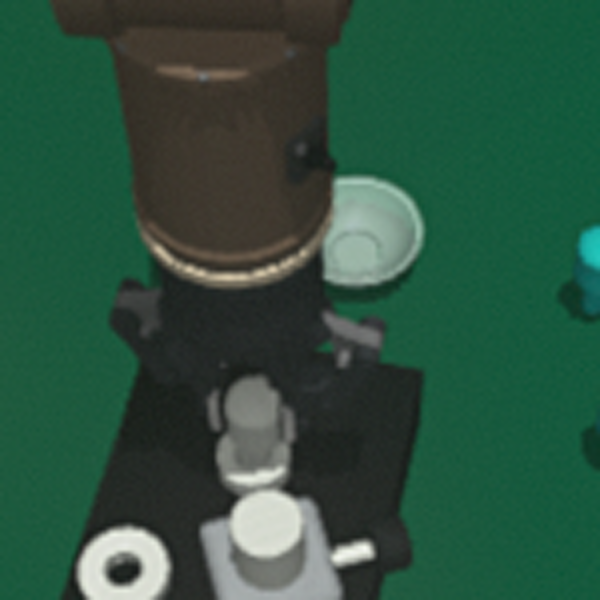

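View pics/c_w5.png

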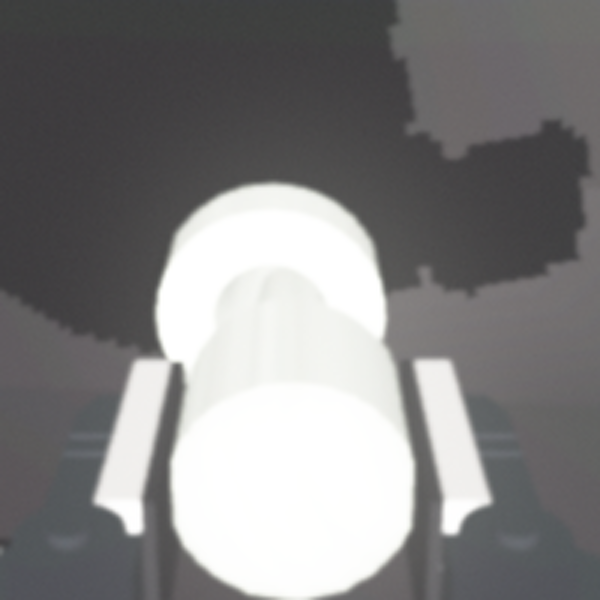

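Call:
apply_moves(
  moves=[
    {"slide":[-1.5,0,-0.5],"turn":[0,0,0],"fingers":0.8},
    {"slide":[-1.5,0,0],"turn":[0,0,0],"fingers":0.8},
    {"slide":[0,3,0],"turn":[0,0,0],"fingers":0.8},
    {"slide":[0,3,0],"turn":[0,0,0],"fingers":0.8},
    {"slide":[0,3,0],"turn":[0,0,0],"fingers":0.8},
    {"slide":[0,2,0],"turn":[0,0,0],"fingers":0.8},
    {"slide":[0,1,0],"turn":[0,0,0],"fingers":0.8},
    {"slide":[0,0,0],"turn":[0,0,0],"fingers":0.8},
    {"slide":[0,0,0],"turn":[0,0,0],"fingers":0.8},
    {"slide":[0,0,0],"turn":[0,0,0],"fingers":0.8},
  ],
)

```text
t: 8.55
position: [0.5686, -0.0266, 0.1134]
ee_rot: [-0.546, 0.546, 0.449, -0.449]
force: [0.4, -1.3, -3.1]
finger_gap: 0.359
```

```bash
python3 -c "
from h import *
need([.5699,-.0267,.107]); im,c=snap('wrist','w6');crop('w6',180,150,380,350,3,'c_w6')"
```

```text
t 8.55 pos [568.6 -26.6 113.4] F [ 0.4 -1.3 -3.1] gap 0.359
slide [ 0.2  6.4 -1.2]
```

View pics/c_w6.png

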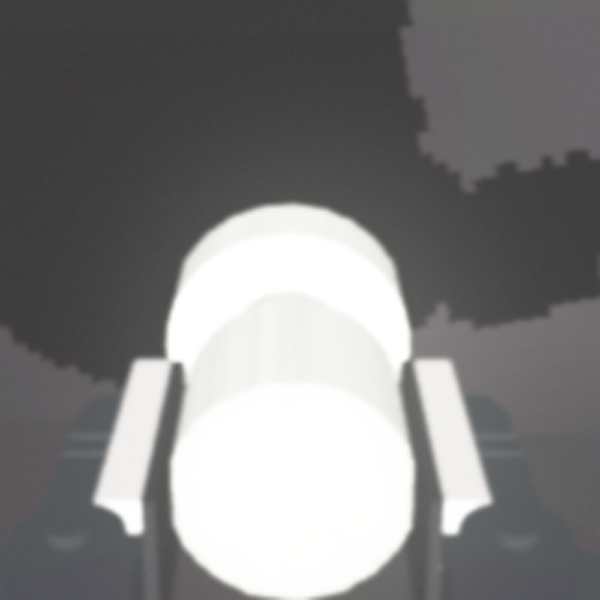

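Call:
apply_moves(
  moves=[
    {"slide":[-0.3,1,0],"turn":[0,0,0],"fingers":0.8},
    {"slide":[-0.3,1,0],"turn":[0,0,0],"fingers":0.8},
    {"slide":[0,1,0],"turn":[0,0,0],"fingers":0.8},
    {"slide":[0,1,0],"turn":[0,0,0],"fingers":0.8},
    {"slide":[0,1,0],"turn":[0,0,0],"fingers":0.8},
    {"slide":[0,0,0],"turn":[0,0,0],"fingers":0.8},
    {"slide":[0,0,0],"turn":[0,0,0],"fingers":0.8},
    {"slide":[0,0,0],"turn":[0,0,0],"fingers":0.8},
    {"slide":[0,0,0],"turn":[0,0,0],"fingers":0.8},
    {"slide":[0,0,0],"turn":[0,0,0],"fingers":0.8},
  ],
)

```text
t: 9.6
position: [0.5685, -0.0271, 0.1083]
ee_rot: [-0.546, 0.546, 0.449, -0.449]
force: [0.9, -0.9, -2.2]
finger_gap: 0.361
```

Call:
apply_moves(
  moves=[
    {"slide":[0,0.5,0],"turn":[0,0,0],"fingers":0.8},
    {"slide":[0,0.5,0],"turn":[0,0,0],"fingers":0.8},
    {"slide":[0,0.5,0],"turn":[0,0,0],"fingers":0.8},
    {"slide":[0,0,0],"turn":[0,0,0],"fingers":0.8},
    {"slide":[0,0,0],"turn":[0,0,0],"fingers":0.8},
    {"slide":[0,0,0],"turn":[0,0,0],"fingers":0.8},
    {"slide":[0,0,0],"turn":[0,0,0],"fingers":0.8},
    {"slide":[0,0,0],"turn":[0,0,0],"fingers":0.8},
    {"slide":[0,0,0],"turn":[0,0,0],"fingers":0.8},
    {"slide":[0,0,0],"turn":[0,0,0],"fingers":0.8},
  ],
)

```text
t: 10.6
position: [0.5685, -0.0271, 0.1068]
ee_rot: [0.546, -0.546, -0.449, 0.449]
force: [1.5, -0.2, -2.6]
finger_gap: 0.358
```

Call:
apply_moves(
  moves=[
    {"slide":[0,0,0],"turn":[0,0,0],"fingers":0.2},
    {"slide":[0,0,0],"turn":[0,0,0],"fingers":0.1},
    {"slide":[0,0,0],"turn":[0,0,0],"fingers":0.0},
    {"slide":[0,0,0],"turn":[0,0,0],"fingers":-0.3},
    {"slide":[0,0,0],"turn":[0,0,0],"fingers":-0.6},
    {"slide":[0,0,0],"turn":[0,0,0],"fingers":-1},
    {"slide":[0,0,0],"turn":[0,0,0],"fingers":-1},
    {"slide":[0,-10,0],"turn":[0,0,0],"fingers":-1},
    {"slide":[0,-20,0],"turn":[0,0,0],"fingers":-1},
    {"slide":[0,-20,0],"turn":[0,0,0],"fingers":-1},
  ],
)

```text
t: 11.6
position: [0.5684, -0.0272, 0.1578]
ee_rot: [0.546, -0.546, -0.449, 0.449]
force: [0.7, 0.1, -0.8]
finger_gap: 0.997
```

```bash
python3 -c "
from h import *
need([.5699,-.0267,.107]); im,c=snap('wrist','w7');snap('scene','s7');crop('w7',180,150,380,350,3,'c_w7');crop('s7',190,120,340,270,4,'c_s7')"
```

```text
t 11.6 pos [568.4 -27.2 157.8] F [ 0.7  0.1 -0.8] gap 0.997
slide [ 0.8 50.8 -1.4]
```

View pics/w7.png

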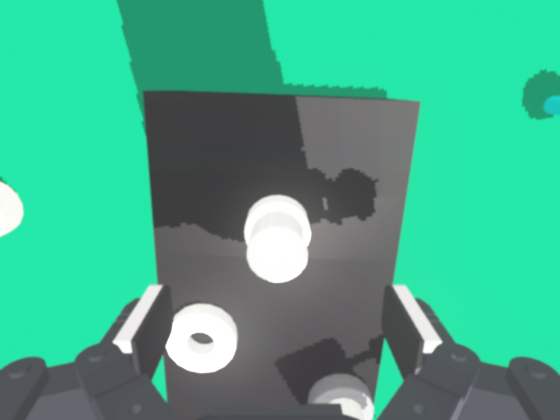

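View pics/c_s7.png

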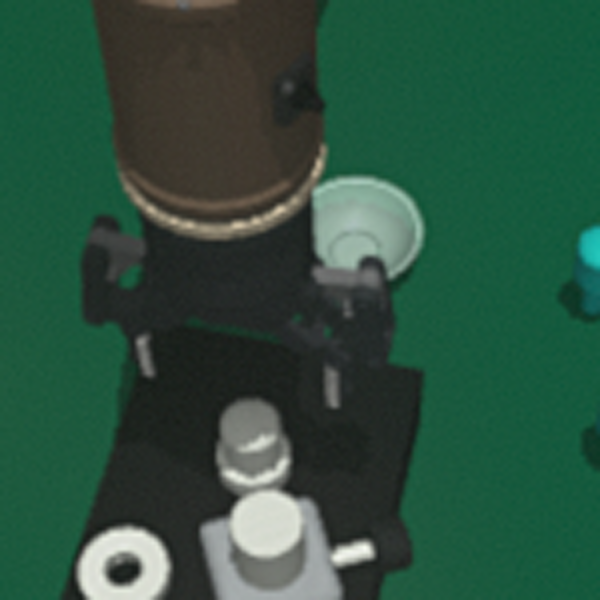

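```bash
python3 -c "
from h import *
need([.4654,-.2419,.17],[.1149,.9933])"
```

```text
t 11.7 pos [570.3 -27.2 160. ] F [ 0.3 -0.6 -0. ] gap 1.0
slide [-230.8  -10.6   61.5]
turn(tool) [ 0.3 -4.5  0.1]
turn(tool) [-1.000e-01  1.755e+02  4.000e-01]
```

Call:
apply_moves(
  moves=[
    {"slide":[-16,-5,4],"turn":[0,0,0],"fingers":-1},
    {"slide":[-30,-5,8],"turn":[0,0,0],"fingers":-1},
    {"slide":[-34,0,9],"turn":[0,0,0],"fingers":-1},
    {"slide":[-34,0,9],"turn":[0,0,0],"fingers":-1},
    {"slide":[-34,0,9],"turn":[0,0,0],"fingers":-1},
    {"slide":[-34,0,9],"turn":[0,0,0],"fingers":-1},
    {"slide":[-30,0,8],"turn":[0,0,0],"fingers":-1},
    {"slide":[-19,0,5.5],"turn":[0,0,0],"fingers":-1},
    {"slide":[0,0,0],"turn":[0,-4.5,0],"fingers":-1},
    {"slide":[0,0,0],"turn":[0,0,0],"fingers":-1},
  ],
)

```text
t: 12.7
position: [0.462, -0.2433, 0.1665]
ee_rot: [0.529, -0.528, -0.47, 0.47]
force: [-0.2, 0.9, 0.4]
finger_gap: 1.001
```

```bash
python3 -c "
from h import *
need([.4654,-.2419,.05],[.1149,.9933]);im,c=snap('wrist','w8');need([.4654,-.2419,.05],[.1149,.9933])
for q in ([.53,-.2494,.095],[.4654,-.2419,.057]): print(proj(c,q))
"
```

```text
t 12.7 pos [ 462.  -243.3  166.5] F [-0.2  0.9  0.4] gap 1.001
slide [  1.8 116.5  -3.3]
turn(tool) [-0.1 -0.1  0. ]
turn(tool) [-0.000e+00  1.799e+02 -1.000e-01]
t 12.75 pos [ 462.6 -242.5  166.5] F [-0.2  0.2 -0.2] gap 0.998
slide [  0.9 116.5  -2.8]
turn(tool) [-0.1 -0.2  0. ]
turn(tool) [-0.000e+00  1.798e+02 -1.000e-01]
(np.float64(282.2729760065253), np.float64(341.73922381533225))
(np.float64(281.96951322591195), np.float64(224.82853931149108))
```

View pics/w8.png

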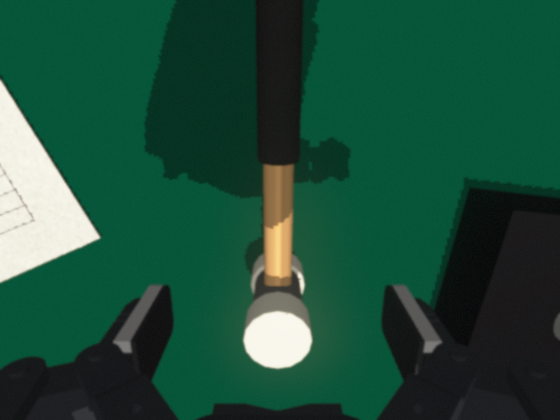

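Call:
apply_moves(
  moves=[
    {"slide":[0.5,15,-3],"turn":[0,0,0],"fingers":-1},
    {"slide":[0,22,0],"turn":[0,0,0],"fingers":-1},
    {"slide":[0,22,0],"turn":[0,0,0],"fingers":-1},
    {"slide":[0,22,0],"turn":[0,0,0],"fingers":-1},
    {"slide":[0,22,0],"turn":[0,0,0],"fingers":-1},
    {"slide":[0,10,0],"turn":[0,0,0],"fingers":-1},
    {"slide":[0,5,0],"turn":[0,0,0],"fingers":-1},
    {"slide":[0,0,0],"turn":[0,0,0],"fingers":-1},
    {"slide":[0,0,0],"turn":[0,0,0],"fingers":0.2},
    {"slide":[0,0,0],"turn":[0,0,0],"fingers":0.3},
  ],
  grip_force=110,
)

```text
t: 13.75
position: [0.4673, -0.242, 0.0497]
ee_rot: [-0.528, 0.528, 0.471, -0.47]
force: [-0.2, 0.1, -0.1]
finger_gap: 0.693
```

```bash
python3 -c "
from h import *
need([.4654,-.2419,.049],[.1149,.9933]);im,c=snap('wrist','w9')
"
```

```text
t 13.75 pos [ 467.3 -242.    49.7] F [-0.2  0.1 -0.1] gap 0.693
slide [-0.1  0.7  1.9]
turn(tool) [ 0.1 -0.  -0. ]
turn(tool) [0.0e+00 1.8e+02 1.0e-01]
```

View pics/w9.png

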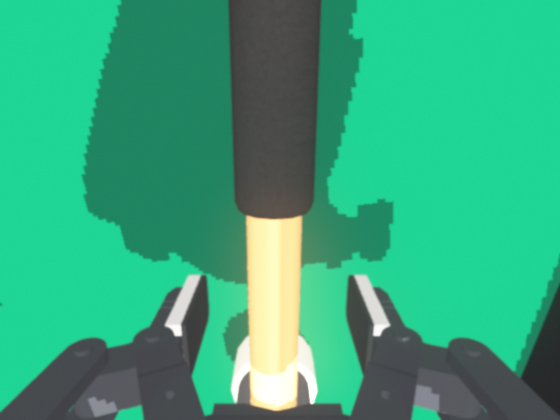

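Call:
apply_moves(
  moves=[
    {"slide":[-0.5,0,0],"turn":[0,0,0],"fingers":0.4},
    {"slide":[0,0,0],"turn":[0,0,0],"fingers":0.5},
    {"slide":[0,0,0],"turn":[0,0,0],"fingers":0.6},
    {"slide":[0,0,0],"turn":[0,0,0],"fingers":1},
    {"slide":[0,0,0],"turn":[0,0,0],"fingers":1},
    {"slide":[0,0,0],"turn":[0,0,0],"fingers":1},
    {"slide":[0,0,0],"turn":[0,0,0],"fingers":1},
    {"slide":[0,-3,0],"turn":[0,0,0],"fingers":1},
    {"slide":[0,-6,0],"turn":[0,0,0],"fingers":1},
    {"slide":[0,-10,0],"turn":[0,0,0],"fingers":1},
  ],
  grip_force=110,
)

```text
t: 14.8
position: [0.4658, -0.2417, 0.0676]
ee_rot: [0.529, -0.527, -0.47, 0.471]
force: [-0.0, -0.1, -5.0]
finger_gap: 0.199
```

Call:
apply_moves(
  moves=[
    {"slide":[0,-20,0],"turn":[0,0,0],"fingers":1},
    {"slide":[0,-20,0],"turn":[0,0,0],"fingers":1},
    {"slide":[0,-20,0],"turn":[0,0,0],"fingers":1},
    {"slide":[0,-20,0],"turn":[0,0,0],"fingers":1},
    {"slide":[0,-20,0],"turn":[0,0,0],"fingers":1},
    {"slide":[0,-20,0],"turn":[0,0,0],"fingers":1},
    {"slide":[0,-20,0],"turn":[0,0,0],"fingers":1},
    {"slide":[0,0,0],"turn":[0,0,0],"fingers":1},
    {"slide":[0,0,0],"turn":[0,0,0],"fingers":1},
    {"slide":[0,0,0],"turn":[0,0,0],"fingers":1},
  ],
)

```text
t: 15.8
position: [0.4659, -0.2419, 0.2067]
ee_rot: [0.529, -0.527, -0.47, 0.471]
force: [-0.2, -0.3, -5.7]
finger_gap: 0.199
```

```bash
python3 -c "
from h import *
need([.504,-.0195,.2]);im,c=snap('wrist','w10');snap('scene','s10');snap('top','t10')
crop('s10',80,80,260,240,4,'c_s10')
"
```

```text
t 15.8 pos [ 465.9 -241.9  206.7] F [-0.2 -0.3 -5.7] gap 0.199
slide [225.3   6.8 -12.3]
```

View pics/w10.png

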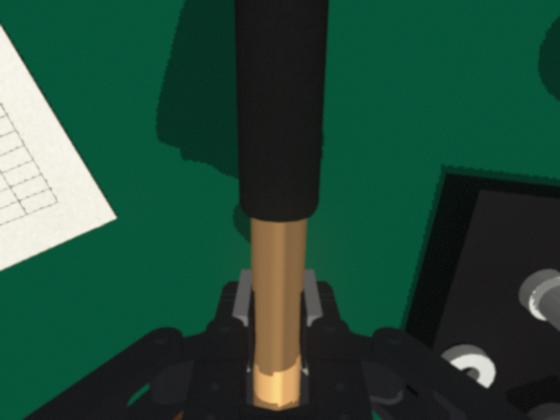

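View pics/c_s10.png

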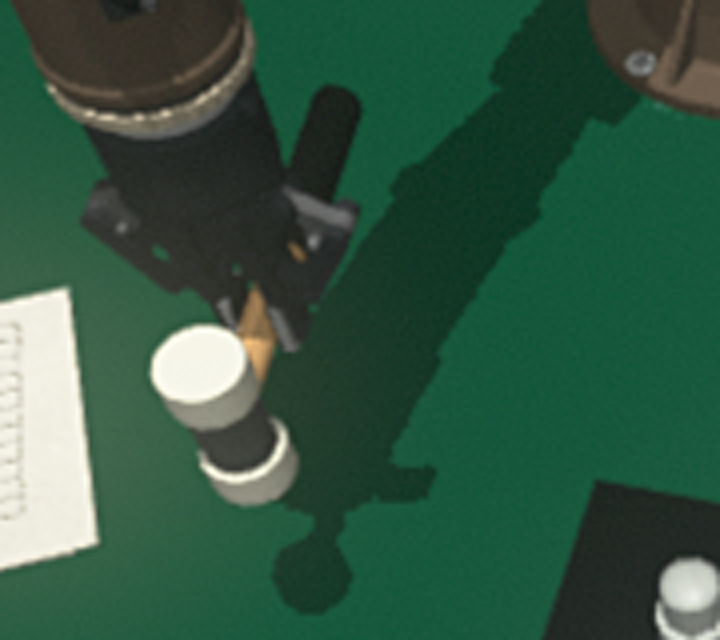

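```bash
python3 -c "
from h import *
crop('t10',260,170,420,270,5,'c_t10');crop('s10',230,205,280,260,10,'c_s10b')
"
```

```text
(no output)
```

View pics/c_t10.png

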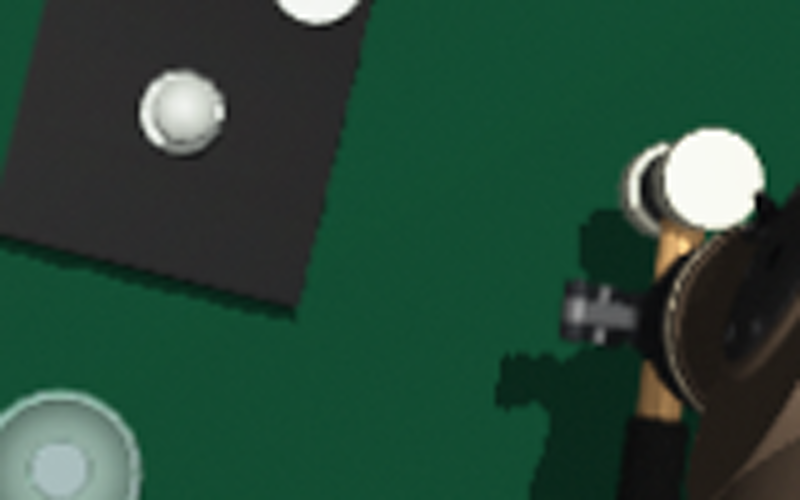

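View pics/c_s10b.png

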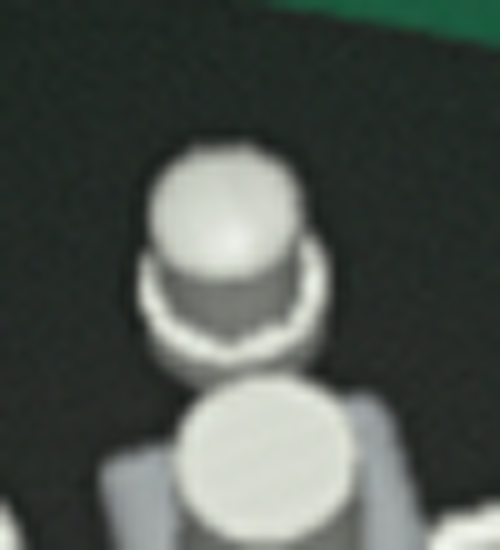

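```bash
python3 -c "
from h import *
_,t=load('t10');_,s=load('s10'); P=lambda n,a:print(n,np.round(a*1000,1))
P('anvil tri',tri([(t,296.6,192),(s,252.5,226.2)]));P('a top',onz(t,296.6,192,.108));P('a sc',onz(s,252.5,226.2,.106))
H=tri([(t,402.8,205.8),(s,130,171)]);P('head tri',H);P('h top',onz(t,402.8,205.8,.252));P('h sc',onz(s,130,171,.252))
p,r=tool();P('tcp',p);P('head in tool',r.inv().apply(H-p))
"

```

```text
anvil tri [568.1 -26.5  98.6]
a top [567.4 -26.3 108. ]
a sc [572.3 -25.9 106. ]
head tri [ 530.4 -250.   246.9]
h top [ 530.4 -249.5  252. ]
h sc [ 534.3 -246.9  252. ]
tcp [ 466.1 -242.1  206.8]
head in tool [ -0.5 -40.2 -64.8]
```

Call:
apply_moves(
  moves=[
    {"slide":[15,0,-0.8],"turn":[0,0,0],"fingers":1},
    {"slide":[25,0,-1.3],"turn":[0,0,0],"fingers":1},
    {"slide":[30,0,-1.6],"turn":[0,0,0],"fingers":1},
    {"slide":[33,0,-1.8],"turn":[0,0,0],"fingers":1},
    {"slide":[33,0,-1.8],"turn":[0,0,0],"fingers":1},
    {"slide":[33,0,-1.8],"turn":[0,0,0],"fingers":1},
    {"slide":[30,0,-1.5],"turn":[0,0,0],"fingers":1},
    {"slide":[18,0,-0.9],"turn":[0,0,0],"fingers":1},
    {"slide":[8,0,-0.3],"turn":[0,0,0],"fingers":1},
    {"slide":[0,0,0],"turn":[0,0,0],"fingers":1},
  ],
)

```text
t: 16.95
position: [0.5042, -0.0194, 0.2074]
ee_rot: [0.528, -0.527, -0.471, 0.471]
force: [0.8, 0.1, -5.2]
finger_gap: 0.197
```

Call:
apply_moves(
  moves=[
    {"slide":[0,5,0],"turn":[0,0,0],"fingers":1},
    {"slide":[0,5,0],"turn":[0,0,0],"fingers":1},
    {"slide":[0,5,0],"turn":[0,0,0],"fingers":1},
    {"slide":[0,0,0],"turn":[0,0,0],"fingers":1},
    {"slide":[0,0,0],"turn":[0,0,0],"fingers":1},
    {"slide":[0,0,0],"turn":[0,0,0],"fingers":1},
    {"slide":[0,0,0],"turn":[0,0,0],"fingers":1},
    {"slide":[0,0,0],"turn":[0,0,0],"fingers":1},
    {"slide":[0,0,0],"turn":[0,0,0],"fingers":1},
    {"slide":[0,0,0],"turn":[0,0,0],"fingers":1},
  ],
)

```text
t: 17.95
position: [0.5043, -0.0201, 0.1929]
ee_rot: [-0.528, 0.528, 0.47, -0.47]
force: [-0.4, 0.5, -4.4]
finger_gap: 0.199
```

```bash
python3 -c "
from h import *
need([.5035,-.0195,.165]);snap('scene','s11');snap('top','t11')
crop('s11',200,130,320,260,5,'c_s11');crop('t11',240,140,360,260,5,'c_t11')
"
```

```text
t 17.95 pos [504.3 -20.1 192.9] F [-0.4  0.5 -4.4] gap 0.199
slide [ 0.5 27.9  0.8]
```

View pics/c_s11.png

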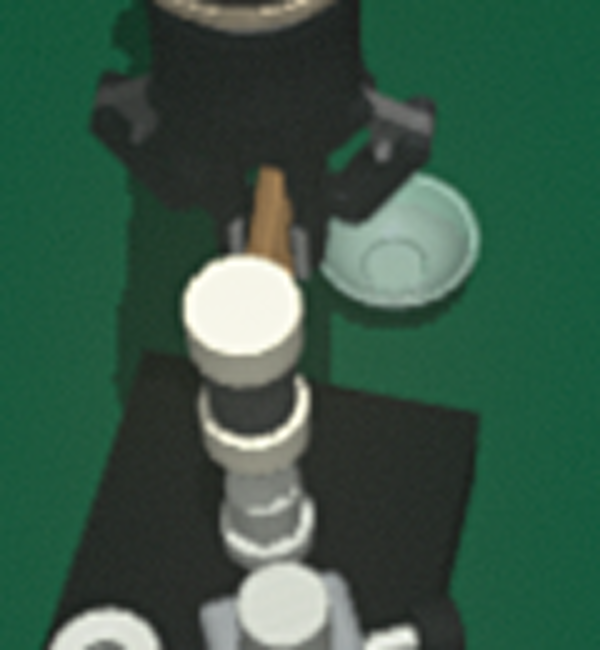

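View pics/c_t11.png

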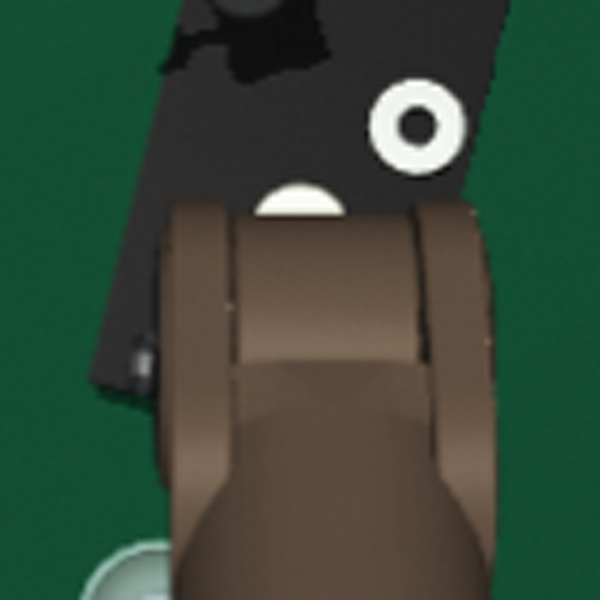

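Call:
apply_moves(
  moves=[
    {"slide":[0.3,10,0],"turn":[0,0,0],"fingers":1},
    {"slide":[0,12,0],"turn":[0,0,0],"fingers":1},
    {"slide":[0,12,0],"turn":[0,0,0],"fingers":1},
    {"slide":[0,0,0],"turn":[0,0,0],"fingers":1},
    {"slide":[0,0,0],"turn":[0,0,0],"fingers":1},
    {"slide":[0,0,0],"turn":[0,0,0],"fingers":1},
    {"slide":[0,0,0],"turn":[0,0,0],"fingers":1},
    {"slide":[0,0,0],"turn":[0,0,0],"fingers":1},
    {"slide":[0,0,0],"turn":[0,0,0],"fingers":1},
    {"slide":[0,0,0],"turn":[0,0,0],"fingers":1},
  ],
)

```text
t: 19.05
position: [0.5043, -0.0198, 0.1589]
ee_rot: [-0.528, 0.528, 0.47, -0.47]
force: [-0.1, 0.2, -4.9]
finger_gap: 0.199
```

```bash
python3 -c "
from h import *
st=read_state();print(st['position'],st['force'],st['wrist_torque'],st['ee_rot']);snap('scene','s12')
crop('s12',220,190,290,260,8,'c_s12');snap('wrist','w12')
"
```

```text
[ 0.50431181 -0.01983724  0.15894468] [-0.14500006  0.22255819 -4.9027194 ] [ 0.10137898  0.23175464 -0.01425541] [-0.52792625  0.52799635  0.47045937 -0.4702996 ]
```

View pics/c_s12.png

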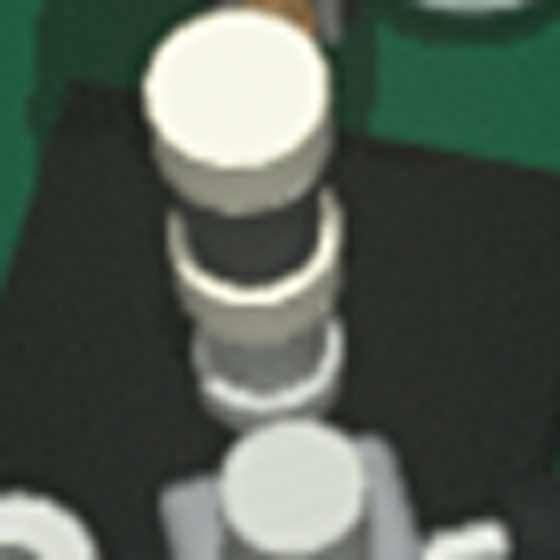

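View pics/w12.png

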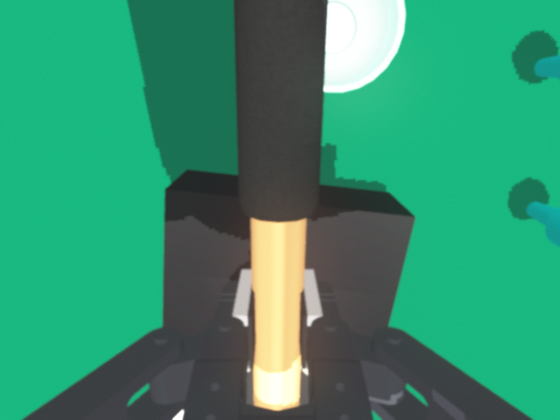

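Call:
apply_moves(
  moves=[
    {"slide":[0,-10,0],"turn":[0,0,0],"fingers":1},
    {"slide":[0,-10,0],"turn":[0,0,0],"fingers":1},
    {"slide":[0,0,0],"turn":[0,0,0],"fingers":1},
    {"slide":[0,11,0],"turn":[0,0,0],"fingers":1},
    {"slide":[0,12,0],"turn":[0,0,0],"fingers":1},
    {"slide":[0,0,0],"turn":[0,0,0],"fingers":1},
    {"slide":[0,0,0],"turn":[0,0,0],"fingers":1},
    {"slide":[0,0,0],"turn":[0,0,0],"fingers":1},
    {"slide":[0,0,0],"turn":[0,0,0],"fingers":1},
    {"slide":[0,0,0],"turn":[0,0,0],"fingers":1},
  ],
)

```text
t: 20.15
position: [0.5041, -0.0199, 0.1558]
ee_rot: [0.528, -0.528, -0.47, 0.47]
force: [-0.7, 0.3, -5.9]
finger_gap: 0.202
```

Call:
apply_moves(
  moves=[
    {"slide":[0,-10,0],"turn":[0,0,0],"fingers":1},
    {"slide":[0,-10,0],"turn":[0,0,0],"fingers":1},
    {"slide":[0,0,0],"turn":[0,0,0],"fingers":1},
    {"slide":[0,10,0],"turn":[0,0,0],"fingers":1},
    {"slide":[0,12,0],"turn":[0,0,0],"fingers":1},
    {"slide":[0,0,0],"turn":[0,0,0],"fingers":1},
    {"slide":[0,0,0],"turn":[0,0,0],"fingers":1},
    {"slide":[0,0,0],"turn":[0,0,0],"fingers":1},
    {"slide":[0,0,0],"turn":[0,0,0],"fingers":1},
    {"slide":[0,0,0],"turn":[0,0,0],"fingers":1},
  ],
)

```text
t: 21.15
position: [0.5042, -0.0199, 0.1538]
ee_rot: [0.528, -0.528, -0.47, 0.47]
force: [1.1, -0.3, -2.4]
finger_gap: 0.199
```

```bash
python3 -c "
from h import *
st=read_state();print(st['position'],st['force'],st['wrist_torque']);snap('scene','s13')
crop('s13',220,190,290,260,8,'c_s13')
"
```

```text
[ 0.50420464 -0.01988136  0.15381156] [ 1.13980264 -0.33143138 -2.3677382 ] [ 0.00595169 -0.08878823  0.03484241]
```

View pics/c_s13.png

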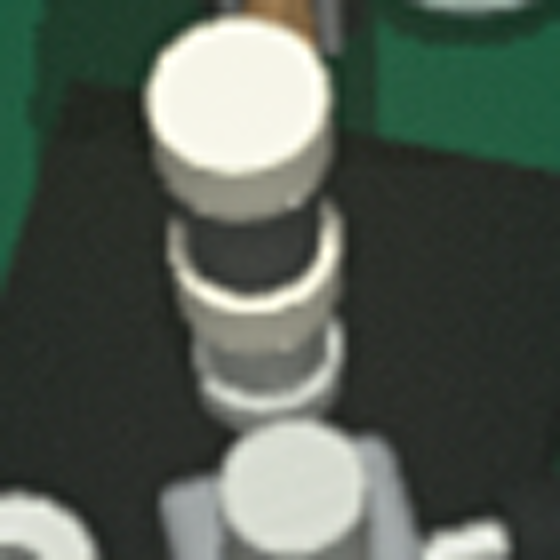

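Call:
apply_moves(
  moves=[
    {"slide":[0,-10,0],"turn":[0,0,0],"fingers":1},
    {"slide":[0,-10,0],"turn":[0,0,0],"fingers":1},
    {"slide":[0,0,0],"turn":[0,0,0],"fingers":1},
    {"slide":[0,10,0],"turn":[0,0,0],"fingers":1},
    {"slide":[0,11.5,0],"turn":[0,0,0],"fingers":1},
    {"slide":[0,0,0],"turn":[0,0,0],"fingers":1},
    {"slide":[0,0,0],"turn":[0,0,0],"fingers":1},
    {"slide":[0,0,0],"turn":[0,0,0],"fingers":1},
    {"slide":[0,0,0],"turn":[0,0,0],"fingers":1},
    {"slide":[0,0,0],"turn":[0,0,0],"fingers":1},
  ],
)

```text
t: 22.2
position: [0.5046, -0.0199, 0.1525]
ee_rot: [-0.528, 0.528, 0.471, -0.47]
force: [1.9, -0.4, 0.1]
finger_gap: 0.196
```

```bash
python3 -c "
from h import *
st=read_state();print(st['position'],st['force'],st['wrist_torque'])
"
```

```text
[ 0.50462954 -0.0198557   0.15248801] [ 1.94298881 -0.426537    0.07034505] [-0.01840134 -0.55835677  0.01594005]
```

Call:
apply_moves(
  moves=[
    {"slide":[0,-15,0],"turn":[0,0,0],"fingers":1},
    {"slide":[0,-20,0],"turn":[0,0,0],"fingers":1},
    {"slide":[0,-15,0],"turn":[0,0,0],"fingers":1},
    {"slide":[-20,0,20],"turn":[0,0,0],"fingers":1},
    {"slide":[-20,0,20],"turn":[0,0,0],"fingers":1},
    {"slide":[-20,0,20],"turn":[0,0,0],"fingers":1},
    {"slide":[0,0,0],"turn":[0,0,0],"fingers":1},
    {"slide":[0,0,0],"turn":[0,0,0],"fingers":1},
    {"slide":[0,0,0],"turn":[0,0,0],"fingers":1},
    {"slide":[0,0,0],"turn":[0,0,0],"fingers":1},
  ],
)

```text
t: 23.2
position: [0.4381, -0.0719, 0.2021]
ee_rot: [0.528, -0.528, -0.471, 0.471]
force: [0.2, -1.0, -6.1]
finger_gap: 0.202
```

```bash
python3 -c "
from h import *
st=read_state();print(st['position'],st['force'],st['wrist_torque']);snap('scene','s14');snap('top','t14');snap('wrist','w14')
crop('s14',230,205,280,260,10,'c_s14');crop('s14',150,100,300,260,4,'c_s14b')
"
```

```text
[ 0.43811873 -0.07189044  0.20210093] [ 0.17303892 -1.00313813 -6.06835335] [ 0.01935548  0.23872636 -0.035205  ]
```

View pics/c_s14.png

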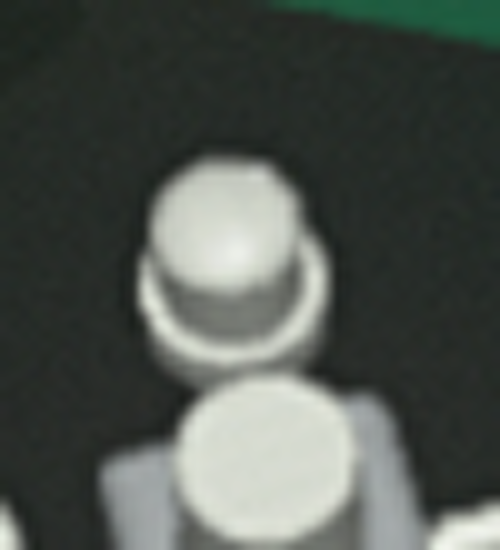

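View pics/c_s14b.png

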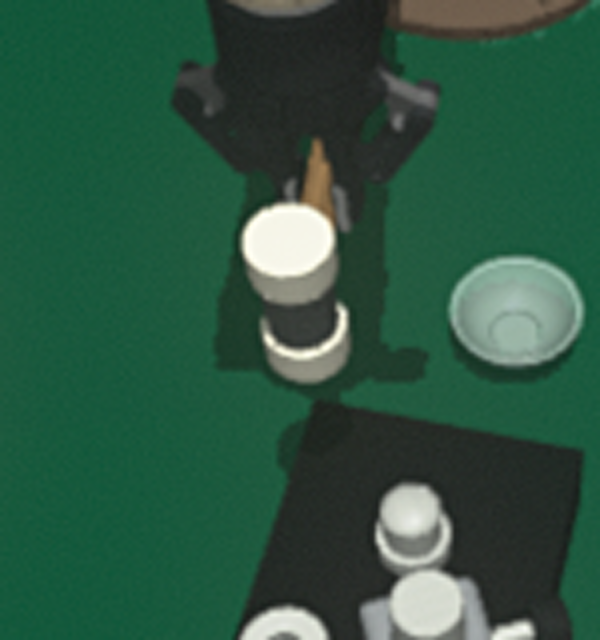

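View pics/w14.png

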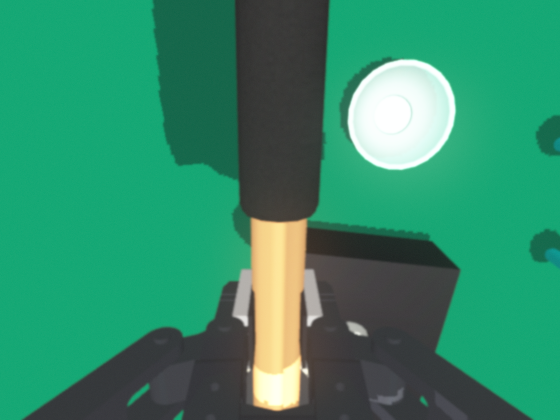

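```bash
python3 -c "
from h import *
_,c=load('s14')
S=np.array([.5705,-.026,.072])
a=np.linspace(0,2*np.pi,361)
circ=lambda r,z:np.array([proj(c,S+[r*np.cos(t),r*np.sin(t),z]) for t in a])
f=circ(.02,0); print('face L,R,B',f[:,0].min(),f[:,0].max(),f[:,1].max())
for p in (0,.001,.002,.003,.008):
  k=circ(.016,p); d=np.vstack([circ(.016,p+.026),circ(.014,p+.0285),circ(.009,p+.031),circ(.001,p+.032)])
  print(p,'collar B rel face B',round((k[:,1].max()-f[:,1].max())*10,1),'dome top rel',round((d[:,1].min()-f[:,1].max())*10,1),'rim bottom rel', round((circ(.016,p+.026)[:,1].max()-f[:,1].max())*10,1))
"

```

```text
face L,R,B 244.15104734450688 262.3949058337926 241.20524799309553
0 collar B rel face B -16.4 dome top rel -203.7 rim bottom rel -73.1
0.001 collar B rel face B -18.5 dome top rel -206.1 rim bottom rel -75.3
0.002 collar B rel face B -20.7 dome top rel -208.4 rim bottom rel -77.6
0.003 collar B rel face B -22.8 dome top rel -210.7 rim bottom rel -79.8
0.008 collar B rel face B -33.5 dome top rel -222.4 rim bottom rel -91.1
```

Call:
apply_moves(
  moves=[
    {"slide":[-10,0,-10],"turn":[0,0,0],"fingers":1},
    {"slide":[-16,0,-22],"turn":[0,0,0],"fingers":1},
    {"slide":[-18,0,-28],"turn":[0,0,0],"fingers":1},
    {"slide":[-18,0,-28],"turn":[0,0,0],"fingers":1},
    {"slide":[-12,0,-22],"turn":[0,0,0],"fingers":1},
    {"slide":[-6,0,-10],"turn":[0,0,0],"fingers":1},
    {"slide":[0,0,0],"turn":[0,0,0],"fingers":1},
    {"slide":[0,0,0],"turn":[0,0,0],"fingers":1},
    {"slide":[0,0,0],"turn":[0,0,0],"fingers":1},
    {"slide":[0,0,0],"turn":[0,0,0],"fingers":1},
  ],
)

```text
t: 24.35
position: [0.5472, -0.1651, 0.2024]
ee_rot: [0.528, -0.528, -0.471, 0.471]
force: [0.2, 1.1, -5.5]
finger_gap: 0.201
```

```bash
python3 -c "
from h import *
im,c=snap('wrist','w15');print(proj(c,[.5695,-.027,.072]))
"
```

```text
(np.float64(469.2254105670683), np.float64(218.85263389156393))
```

View pics/w15.png

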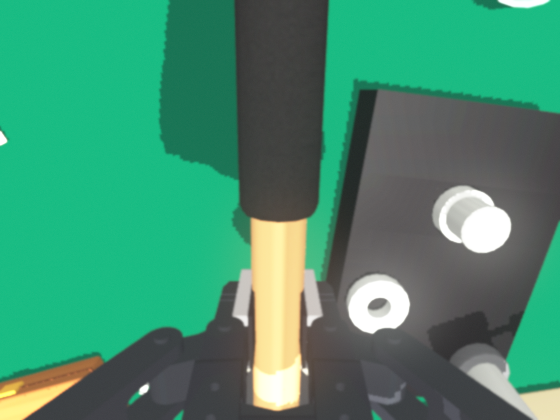

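```bash
python3 -c "
from h import *
im,c=load('w15')
crop('w15',425,175,520,265,8,'c_w15')
# overlay renders for several p, aligned to observed socket
S0=np.array([.5695,-.027,.072]);a=np.linspace(0,2*np.pi,121)
big=cv2.imread('pics/c_w15.png'); big=cv2.convertScaleAbs(big,alpha=0.75)
cv2.imwrite('pics/c_w15d.png',big)
"

```

```text
(no output)
```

View pics/c_w15.png

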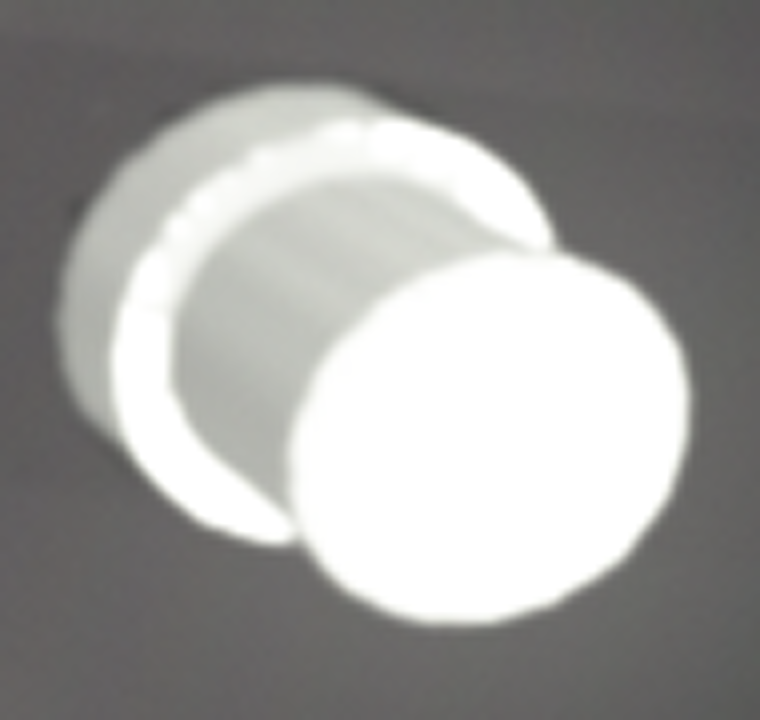

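```bash
python3 -c "
from h import *
im,c=load('w15')
a=np.linspace(0,2*np.pi,721)
def circ(S,r,z): return np.array([proj(c,S+[r*np.cos(t),r*np.sin(t),z]) for t in a])*8
for S in ([.5695,-.027,.072],[.5675,-.0285,.072]):
  S=np.array(S); f=circ(S,.02,0); print(f.min(0)-[3400,1400], f.max(0)-f.min(0))
  for p in (-.001,0,.001,.002,.003):
    k=circ(S,.016,p); d=np.vstack([circ(S,.016,p+.026),circ(S,.014,p+.0285),circ(S,.009,p+.031)])
    print(p, np.round(k.min(0)-f.min(0),1), np.round(d.max(0)-f.min(0),1))
"

```

```text
[135.64933811 140.66546074] [437.02883079 410.62318523]
-0.001 [38.9 39.7] [556.1 483.9]
0 [43.6 42.8] [563.3 488.8]
0.001 [48.3 46. ] [570.5 493.8]
0.002 [53.1 49.1] [577.8 498.8]
0.003 [57.9 52.3] [585.1 503.9]
[119.91847257 121.05121572] [437.98614457 412.44021219]
-0.001 [39. 40.] [556.  484.1]
0 [43.7 43. ] [563.2 489. ]
0.001 [48.4 46.1] [570.3 493.9]
0.002 [53.1 49.2] [577.6 498.9]
0.003 [57.9 52.3] [584.8 503.9]
```

```bash
python3 -c "
from h import *
_,c=load('s10');r=R.from_quat([.528,-.528,-.471,.471],scalar_first=True)
o=np.array([-.5,-46,-64.8])/1000
print(np.array(proj(c,np.array([.4661,-.2421,.2068])+r.apply(o)))-[130,171])
print(np.array(proj(c,np.array([.4381,-.0719,.2021])+r.apply(o)))-[222,160.2])
crop('s14',190,130,260,210,8,'c_a');crop('s10',95,140,165,220,8,'c_b')
a=cv2.imread('pics/c_a.png');b=cv2.imread('pics/c_b.png');cv2.imwrite('pics/c_ab.png',cv2.resize(np.hstack([a,b]),(784,448)))
"

```

```text
[-1.38972975 -1.90235775]
[-0.73459344 -1.96287054]
```

View pics/c_ab.png

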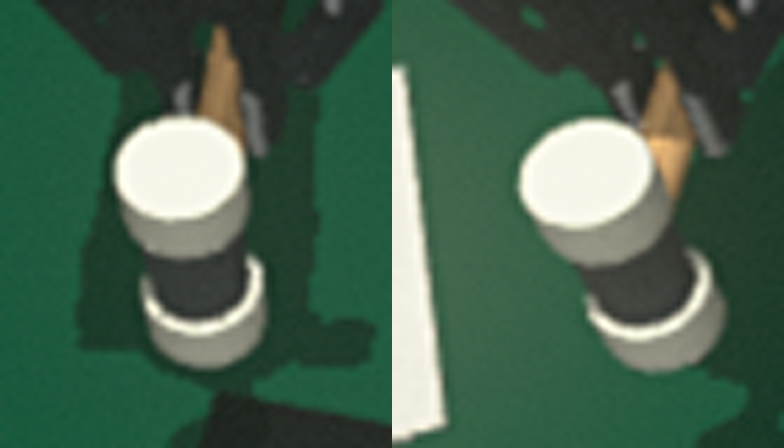

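Call:
apply_moves(
  moves=[
    {"slide":[12,0,5],"turn":[0,0,0],"fingers":1},
    {"slide":[22,0,9.5],"turn":[0,0,0],"fingers":1},
    {"slide":[25,0,10.5],"turn":[0,0,0],"fingers":1},
    {"slide":[25,0,10.5],"turn":[0,0,0],"fingers":1},
    {"slide":[25,0,10.5],"turn":[0,0,0],"fingers":1},
    {"slide":[20,0,8.5],"turn":[0,0,0],"fingers":1},
    {"slide":[10,0,5],"turn":[0,0,0],"fingers":1},
    {"slide":[0,0,0],"turn":[0,0,0],"fingers":1},
    {"slide":[0,10,0],"turn":[0,0,0],"fingers":1},
    {"slide":[0,10,0],"turn":[0,0,0],"fingers":1},
  ],
)

```text
t: 25.4
position: [0.505, -0.0222, 0.1817]
ee_rot: [-0.528, 0.529, 0.47, -0.47]
force: [-0.2, -0.8, -4.8]
finger_gap: 0.193
```

```bash
python3 -c "
from h import *
need([.504,-.0195,.150]);snap('scene','s16');need([.504,-.0195,.150]);crop('s16',220,160,290,260,8,'c_s16');crop('w15',425,175,520,265,8,'zz')"
```

```text
t 25.4 pos [505.  -22.2 181.7] F [-0.2 -0.8 -4.8] gap 0.193
slide [ 2.5 31.7  1.3]
t 25.45 pos [503.8 -22.1 179.8] F [-0.7 -0.4 -6.7] gap 0.198
slide [ 2.7 29.8  0. ]
```

View pics/c_s16.png

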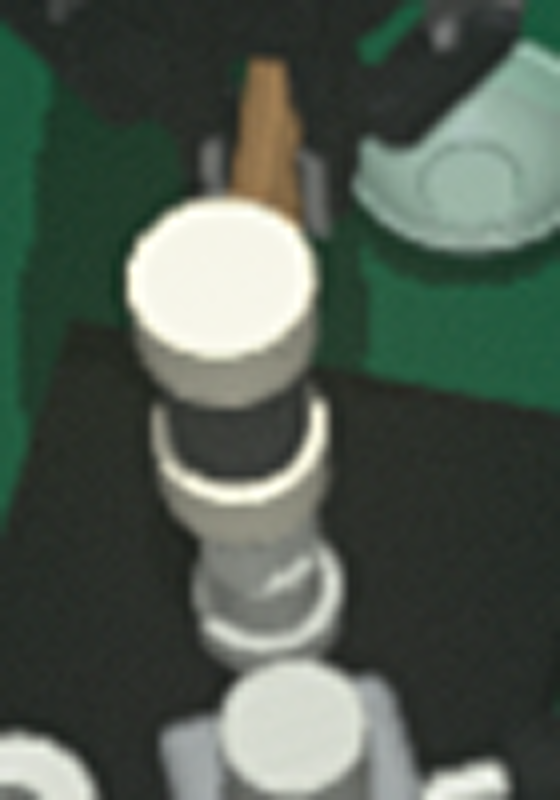

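Call:
apply_moves(
  moves=[
    {"slide":[2.3,0,0],"turn":[0,0,0],"fingers":1},
    {"slide":[0,0,0],"turn":[0,0,0],"fingers":1},
    {"slide":[0,14,0],"turn":[0,0,0],"fingers":1},
    {"slide":[0,15,0],"turn":[0,0,0],"fingers":1},
    {"slide":[0,0,0],"turn":[0,0,0],"fingers":1},
    {"slide":[0,0,0],"turn":[0,0,0],"fingers":1},
    {"slide":[0,0,0],"turn":[0,0,0],"fingers":1},
    {"slide":[0,0,0],"turn":[0,0,0],"fingers":1},
    {"slide":[0,0,0],"turn":[0,0,0],"fingers":1},
    {"slide":[0,0,0],"turn":[0,0,0],"fingers":1},
  ],
)

```text
t: 26.45
position: [0.5051, -0.0187, 0.1536]
ee_rot: [-0.528, 0.528, 0.471, -0.47]
force: [0.3, -1.4, -2.7]
finger_gap: 0.199
```

```bash
python3 -c "
from h import *
st=read_state();print(st['position'],st['force'],st['wrist_torque'])
"
```

```text
[ 0.50510158 -0.01865587  0.15361935] [ 0.31853986 -1.40519995 -2.65839485] [-0.10707252 -0.05576186 -0.04920491]
```

Call:
apply_moves(
  moves=[
    {"slide":[0,-12,0],"turn":[0,0,0],"fingers":1},
    {"slide":[0,-18,0],"turn":[0,0,0],"fingers":1},
    {"slide":[0,0,0],"turn":[0,0,0],"fingers":1},
    {"slide":[-0.8,14,0],"turn":[0,0,0],"fingers":1},
    {"slide":[0,20,0],"turn":[0,0,0],"fingers":1},
    {"slide":[0,0,0],"turn":[0,0,0],"fingers":1},
    {"slide":[0,-3.5,0],"turn":[0,0,0],"fingers":1},
    {"slide":[0,0,0],"turn":[0,0,0],"fingers":1},
    {"slide":[0,0,0],"turn":[0,0,0],"fingers":1},
    {"slide":[0,0,0],"turn":[0,0,0],"fingers":1},
  ],
)

```text
t: 27.45
position: [0.5047, -0.0193, 0.153]
ee_rot: [0.528, -0.528, -0.47, 0.47]
force: [0.5, 0.3, -4.1]
finger_gap: 0.197
```

```bash
python3 -c "
from h import *
st=read_state();print(st['position'],st['force'],st['wrist_torque'])
"
```

```text
[ 0.50469009 -0.01930454  0.15301466] [ 0.45884486  0.25720362 -4.08920301] [ 0.02624553  0.26038103 -0.06664211]
```

Call:
apply_moves(
  moves=[
    {"slide":[0,-12,0],"turn":[0,0,0],"fingers":1},
    {"slide":[0,-18,0],"turn":[0,0,0],"fingers":1},
    {"slide":[0,0,0],"turn":[0,0,0],"fingers":1},
    {"slide":[0,14,0],"turn":[0,0,0],"fingers":1},
    {"slide":[0,20,0],"turn":[0,0,0],"fingers":1},
    {"slide":[0,2,0],"turn":[0,0,0],"fingers":1},
    {"slide":[0,-5,0],"turn":[0,0,0],"fingers":1},
    {"slide":[0,0,0],"turn":[0,0,0],"fingers":1},
    {"slide":[0,0,0],"turn":[0,0,0],"fingers":1},
    {"slide":[0,0,0],"turn":[0,0,0],"fingers":1},
  ],
)

```text
t: 28.45
position: [0.5049, -0.0194, 0.1521]
ee_rot: [-0.528, 0.528, 0.47, -0.47]
force: [0.9, 0.9, -4.5]
finger_gap: 0.199
```

```bash
python3 -c "
from h import *
st=read_state();print(st['position'],st['force'],st['wrist_torque'])
"
```

```text
[ 0.50485331 -0.01944388  0.15205995] [ 0.92712413  0.94938752 -4.51756026] [ 0.06381942  0.2968885  -0.00604579]
```

Call:
apply_moves(
  moves=[
    {"slide":[0,-20,0],"turn":[0,0,0],"fingers":1},
    {"slide":[0,-30,0],"turn":[0,0,0],"fingers":1},
    {"slide":[-20,0,-9],"turn":[0,0,0],"fingers":1},
    {"slide":[-32,0,-13],"turn":[0,0,0],"fingers":1},
    {"slide":[-34,0,-15],"turn":[0,0,0],"fingers":1},
    {"slide":[-32,0,-13],"turn":[0,0,0],"fingers":1},
    {"slide":[-21,0,-9.6],"turn":[0,0,0],"fingers":1},
    {"slide":[0,0,0],"turn":[0,0,0],"fingers":1},
    {"slide":[0,0,0],"turn":[0,0,0],"fingers":1},
    {"slide":[0,0,0],"turn":[0,0,0],"fingers":1},
  ],
)

```text
t: 29.45
position: [0.5478, -0.1631, 0.2016]
ee_rot: [0.528, -0.527, -0.471, 0.471]
force: [-0.4, 0.6, -5.8]
finger_gap: 0.195
```

```bash
python3 -c "
from h import *
im,c=snap('wrist','w17');snap('scene','s17')
crop('w17',425,175,520,265,8,'c_w17');crop('s17',230,205,280,260,10,'c_s17')
print(read_state()['position'])
"
```

```text
[ 0.54797597 -0.16299704  0.20175785]
```

View pics/c_w17.png

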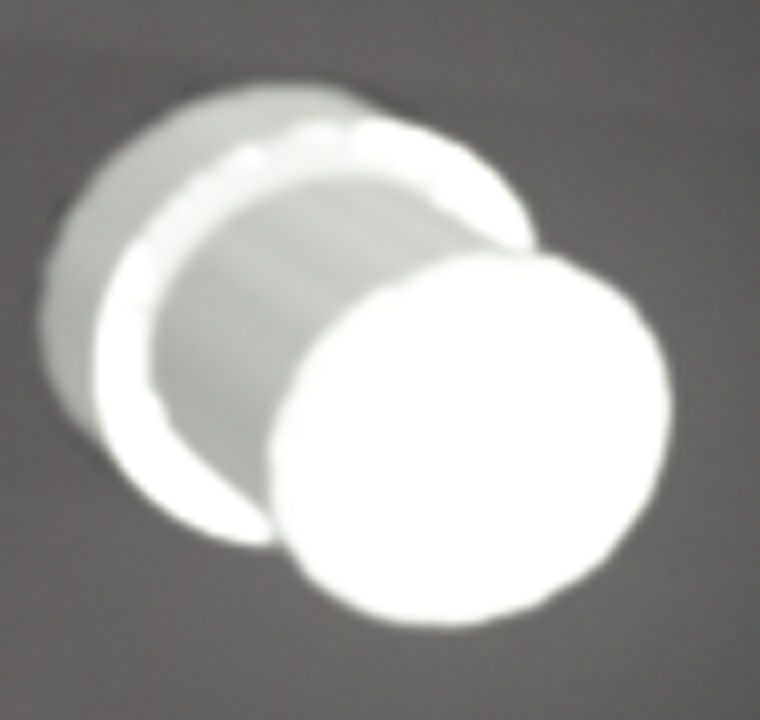

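View pics/c_s17.png

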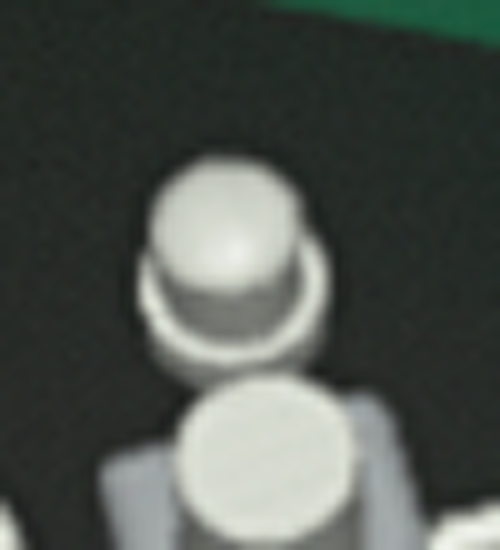

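```bash
cat > g.py <<'E'
from h import *
from scipy.optimize import least_squares
a=np.linspace(0,2*np.pi,181)
def run(fn,m):
    im,c=load(fn)
    def circ(S,r,z): 
        return np.array([proj(c,S+np.array([r*np.cos(t),r*np.sin(t),z])) for t in a])*8-[3400,1400]
    def F(q):
        S=np.array(q[:3])/1000; A=S+np.array([q[3],q[4],0])/1000; p=q[5]/1000
        b=circ(S,.02,-.012);f=circ(S,.02,0);k=circ(A,.016,p)
        rim=circ(A,.016,p+.026); d=np.vstack([rim]+[circ(A,rr,p+.026+h) for rr,h in ((.014,.0016),(.012,.0028),(.009,.0043),(.005,.0055))])
        return np.array([*b.min(0),*f.min(0),*k.min(0),*d.max(0),rim[:,0].min()])
    pri=lambda q:np.array([(q[2]-72)*2,q[3]*3,q[4]*3])
    s=least_squares(lambda q:np.r_[F(q)-m,pri(q)],[568,-28,72,0,0,1.],diff_step=1e-4)
    print(fn,np.round(s.x,2),np.round(s.fun,1))
    for p in (0,1,2,3,4):
        s=least_squares(lambda q:np.r_[F([*q,p])-m,pri([*q,p])],[568,-28,72,0,0],diff_step=1e-4); print(p,round(s.cost,1),np.round(s.x,1))
run('w15',np.array([57,80,112,118,172,177,690,625,290]))
run('w17',np.array([40,80,95,118,150,177,671,627,270]))
E
python3 g.py
```

```text
w15 [ 5.6703e+02 -2.9260e+01  7.1700e+01  8.1000e-01 -1.3000e-01  2.5100e+00] [ 1.6  2.7 -1.6 -2.  -7.8 -1.4 -2.1  0.7  9.3 -0.6  2.4 -0.4]
0 103.9 [566.6 -29.9  73.3   1.6   0.9]
1 93.8 [ 5.668e+02 -2.960e+01  7.260e+01  1.300e+00  5.000e-01]
2 88.7 [ 5.669e+02 -2.940e+01  7.200e+01  1.000e+00  1.000e-01]
3 88.7 [ 5.671e+02 -2.910e+01  7.140e+01  7.000e-01 -3.000e-01]
4 93.6 [ 5.673e+02 -2.890e+01  7.080e+01  3.000e-01 -8.000e-01]
w17 [ 5.6695e+02 -2.9260e+01  7.2020e+01  7.3000e-01 -4.0000e-01  2.5600e+00] [ 1.7  2.7 -1.9 -2.  -5.9 -1.5 -2.5  0.8  8.   0.   2.2 -1.2]
0 81.9 [566.5 -29.9  73.6   1.6   0.7]
1 71.7 [ 5.667e+02 -2.960e+01  7.300e+01  1.200e+00  3.000e-01]
2 66.4 [ 5.669e+02 -2.940e+01  7.240e+01  9.000e-01 -2.000e-01]
3 66.2 [567.  -29.2  71.7   0.6  -0.6]
4 70.8 [ 5.672e+02 -2.890e+01  7.110e+01  3.000e-01 -1.000e+00]
```

```bash
python3 -c "
from h import *
crop('s17',100,110,260,270,4.5,'c_s17m')
_,c=load('s17');p,r=tool();print(p)
for o in ([0,-46,-64.8],[0,49,-64.8],[0,1.5,150]): print(np.round((np.array(proj(c,p+r.apply(np.array(o)/1000)))-[100,110])*4.5,1))
"
```

```text
[ 0.54797597 -0.16299704  0.20175785]
[298.2 438.6]
[348.5 553.4]
[431.6 110.6]
```

View pics/c_s17m.png

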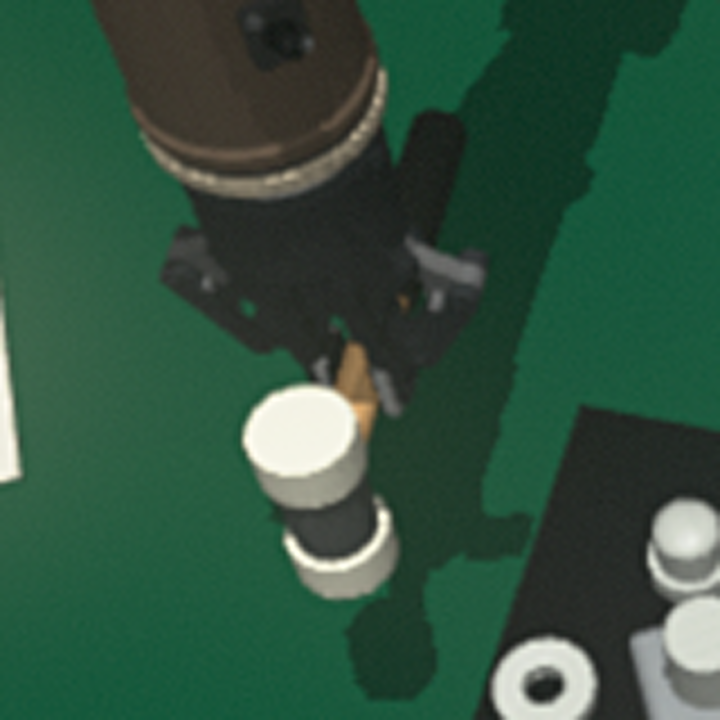

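View pics/w17.png

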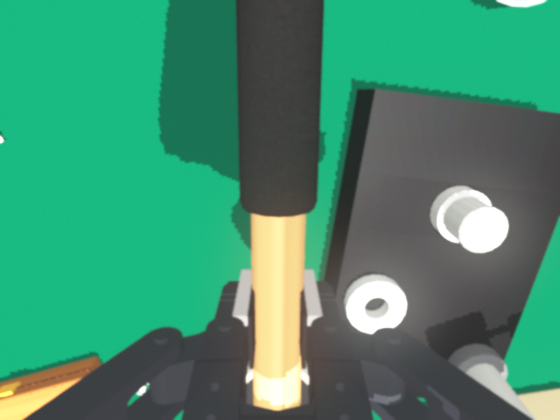

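Call:
apply_moves(
  moves=[
    {"slide":[-12,0,10],"turn":[0,0,0],"fingers":1},
    {"slide":[-22,10,18],"turn":[0,0,0],"fingers":1},
    {"slide":[-24,15,20],"turn":[0,0,0],"fingers":1},
    {"slide":[-20,20,16],"turn":[0,0,0],"fingers":1},
    {"slide":[-10,25,8],"turn":[0,0,0],"fingers":1},
    {"slide":[0,25,0],"turn":[2.5,0,0],"fingers":1},
    {"slide":[0,25,0],"turn":[0,0,0],"fingers":1},
    {"slide":[0,12,0],"turn":[0,0,0],"fingers":1},
    {"slide":[0,8,0],"turn":[0,0,0],"fingers":1},
    {"slide":[0,0,0],"turn":[0,0,0],"fingers":1},
  ],
)

```text
t: 30.55
position: [0.464, -0.2431, 0.0616]
ee_rot: [0.54, -0.516, -0.46, 0.481]
force: [0.0, 0.8, -4.8]
finger_gap: 0.201
```

```bash
python3 -c "
from h import *
need([.4659,-.2419,.050]);snap('scene','s18');need([.4659,-.2419,.05])
crop('s18',100,110,220,260,5,'c_s18m')"
```

```text
t 30.55 pos [ 464.  -243.1   61.6] F [ 0.   0.8 -4.8] gap 0.201
slide [ 1.4 11.5 -2.2]
t 30.6 pos [ 464.6 -243.3   62.3] F [ 0.3 -0.  -4.7] gap 0.2
slide [ 1.6 12.2 -1.7]
```

View pics/c_s18m.png

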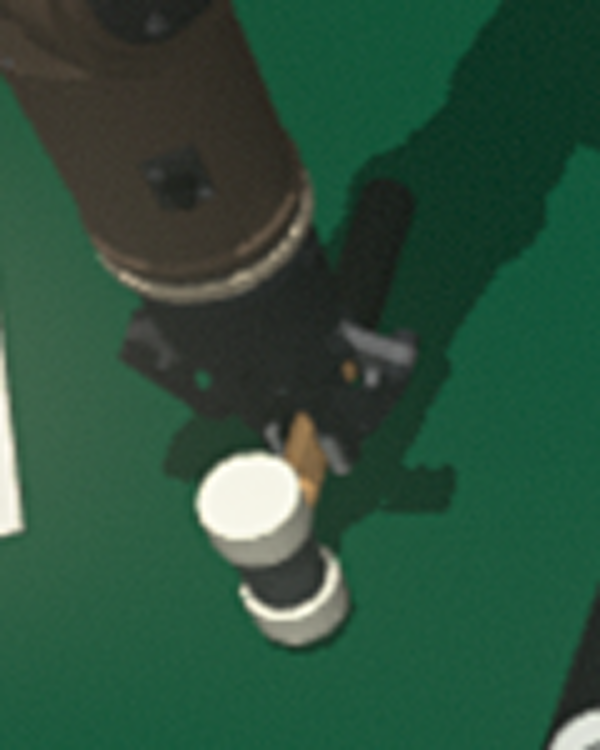

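Lower slowly to the bench.

Call:
apply_moves(
  moves=[
    {"slide":[0,4,0],"turn":[0,0,0],"fingers":1},
    {"slide":[0,3,0],"turn":[0,0,0],"fingers":1},
    {"slide":[0,2,0],"turn":[0,0,0],"fingers":1},
    {"slide":[0,1,0],"turn":[0,0,0],"fingers":1},
    {"slide":[0,1,0],"turn":[0,0,0],"fingers":1},
    {"slide":[0,1,0],"turn":[0,0,0],"fingers":1},
    {"slide":[0,0.5,0],"turn":[0,0,0],"fingers":1},
    {"slide":[0,0,0],"turn":[0,0,0],"fingers":1},
    {"slide":[0,0,0],"turn":[0,0,0],"fingers":1},
    {"slide":[0,0,0],"turn":[0,0,0],"fingers":1},
  ],
)

```text
t: 31.6
position: [0.464, -0.2432, 0.0494]
ee_rot: [0.539, -0.516, -0.46, 0.48]
force: [-0.4, 0.1, -4.8]
finger_gap: 0.196
```

```bash
python3 -c "
from h import *
need([.4659,-.2419,.050]); print(read_state()['wrist_torque'])"
```

```text
t 31.6 pos [ 464.  -243.2   49.4] F [-0.4  0.1 -4.8] gap 0.196
slide [ 1.5 -0.7 -1.7]
[ 0.01051341  0.21851959 -0.00996728]
```

Call:
apply_moves(
  moves=[
    {"slide":[0,0.5,0],"turn":[0,0,0],"fingers":1},
    {"slide":[0,0.5,0],"turn":[0,0,0],"fingers":1},
    {"slide":[0,0.5,0],"turn":[0,0,0],"fingers":1},
    {"slide":[0,0.5,0],"turn":[0,0,0],"fingers":1},
    {"slide":[0,0,0],"turn":[0,0,0],"fingers":1},
    {"slide":[0,0,0],"turn":[0,0,0],"fingers":1},
    {"slide":[0,0,0],"turn":[0,0,0],"fingers":1},
    {"slide":[0,0,0],"turn":[0,0,0],"fingers":1},
    {"slide":[0,0,0],"turn":[0,0,0],"fingers":1},
    {"slide":[0,0,0],"turn":[0,0,0],"fingers":1},
  ],
)

```text
t: 32.6
position: [0.4633, -0.2432, 0.0475]
ee_rot: [0.54, -0.516, -0.46, 0.481]
force: [-5.4, 0.4, 4.1]
finger_gap: 0.198
```

```bash
python3 -c "
from h import *
need([.4659,-.2419,.050]); print(read_state()['wrist_torque']);im,c=snap('wrist','w19')"
```

```text
t 32.6 pos [ 463.3 -243.2   47.5] F [-5.4  0.4  4.1] gap 0.198
slide [ 1.5 -2.6 -2.3]
[0.28952618 1.16013302 0.00436766]
```

View pics/w19.png

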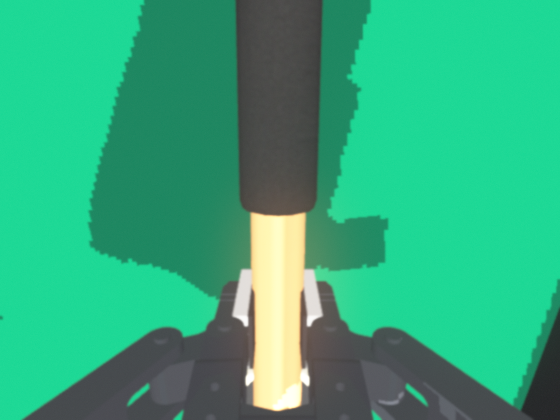

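Call:
apply_moves(
  moves=[
    {"slide":[0,-0.5,0],"turn":[0,0,0],"fingers":0.6},
    {"slide":[0,0,0],"turn":[0,0,0],"fingers":0.5},
    {"slide":[0,0,0],"turn":[0,0,0],"fingers":0.3},
    {"slide":[0,0,0],"turn":[0,0,0],"fingers":0},
    {"slide":[0,0,0],"turn":[0,0,0],"fingers":-0.4},
    {"slide":[0,0,0],"turn":[0,0,0],"fingers":-0.8},
    {"slide":[0,0,0],"turn":[0,0,0],"fingers":-0.8},
    {"slide":[0,-10,0],"turn":[0,0,0],"fingers":-0.8},
    {"slide":[0,-25,0],"turn":[0,0,0],"fingers":-0.8},
    {"slide":[0,-30,0],"turn":[0,0,0],"fingers":-0.8},
  ],
)

```text
t: 33.65
position: [0.466, -0.2433, 0.1134]
ee_rot: [0.54, -0.516, -0.46, 0.481]
force: [-0.3, -0.2, -0.4]
finger_gap: 0.898
```

```bash
python3 -c "
from h import *
print(read_state()['force']);im,c=snap('wrist','w20');snap('scene','s20');need([.4,-.027,.2]);print(np.round(read_state()['joint_positions'],2))"
```

```text
[-0.29686187 -0.17465196 -0.35603502]
t 33.75 pos [ 469.  -244.6  116.8] F [0.3 0.2 0.1] gap 0.893
slide [208.1 -80.   96.6]
[ 0.21  0.46  0.22  1.94 -0.12  0.79  1.95]
```

View pics/s20.png

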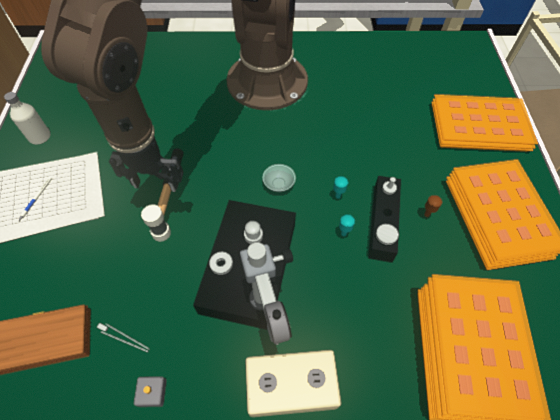

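```bash
python3 -c "
from h import *
crop('w7',235,185,320,290,7,'c_w7b')
crop('w10',500,250,560,340,8,'c_w10b')
"
```

```text
(no output)
```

View pics/c_w7b.png

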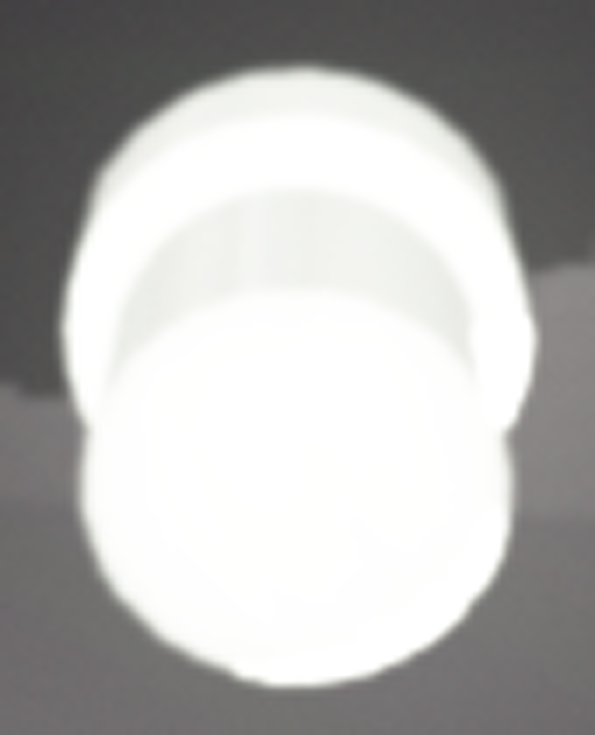

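View pics/c_w10b.png

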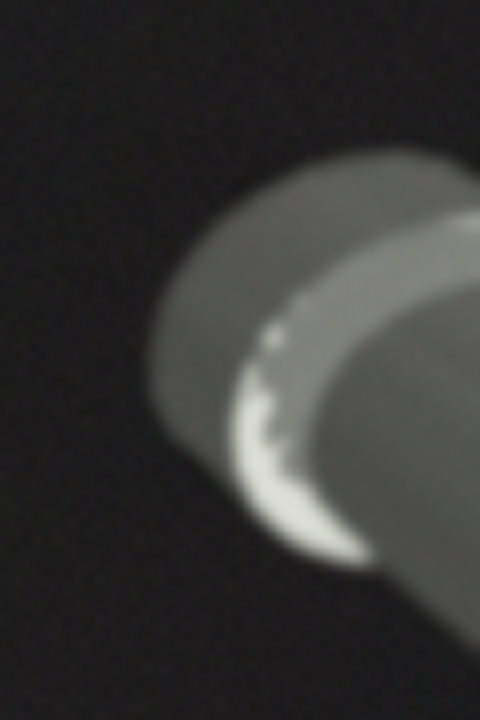

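```bash
python3 -c "
from h import *
a=np.linspace(0,2*np.pi,721)
for fn,S in (('w10',[.568,-.0285,.072]),('w15',[.567,-.029,.072]),('w17',[.567,-.029,.072])):
  im,c=load(fn); S=np.array(S)
  cs=lambda r,z:np.array([proj(c,S+[r*np.cos(t),r*np.sin(t),z]) for t in a])*8
  f=cs(.02,0).min(0);print(fn,'bush',f-cs(.02,-.012).min(0),[(p,np.round(cs(.016,p/1000).min(0)-f,0)) for p in (0,2,4,6,8,10)])
"
```

```text
w10 bush [72.53773599 55.86479056] [(0, array([40., 36.])), (2, array([52., 46.])), (4, array([65., 56.])), (6, array([79., 66.])), (8, array([92., 76.])), (10, array([105.,  87.]))]
w15 bush [52.07926225 33.35884538] [(0, array([44., 43.])), (2, array([53., 49.])), (4, array([63., 55.])), (6, array([72., 62.])), (8, array([82., 68.])), (10, array([92., 75.]))]
w17 bush [51.54516123 33.39346368] [(0, array([44., 43.])), (2, array([53., 49.])), (4, array([63., 56.])), (6, array([72., 62.])), (8, array([82., 68.])), (10, array([92., 75.]))]
```

Call:
apply_moves(
  moves=[
    {"slide":[0,-15,0],"turn":[-2.5,0,0],"fingers":-0.8},
    {"slide":[0,-15,0],"turn":[0,8.4,0],"fingers":0},
    {"slide":[0,-15,0],"turn":[0,8.4,0],"fingers":0.5},
    {"slide":[0,-15,0],"turn":[0,8.4,0],"fingers":1},
    {"slide":[0,-15,0],"turn":[0,8.4,0],"fingers":1},
    {"slide":[0,-15,0],"turn":[0,8.4,0],"fingers":1},
    {"slide":[0,-15,0],"turn":[0,8.4,0],"fingers":1},
    {"slide":[0,-15,0],"turn":[0,8.4,0],"fingers":1},
    {"slide":[0,-15,0],"turn":[0,8.4,0],"fingers":1},
    {"slide":[0,0,0],"turn":[0,8.4,0],"fingers":1},
  ],
  grip_force=20,
)

```text
t: 34.75
position: [0.468, -0.244, 0.2498]
ee_rot: [-0.705, 0.706, 0.047, -0.045]
force: [-0.3, -1.0, -0.6]
finger_gap: 0.005
```

```bash
python3 -c "
from h import *
need([.569,.07,.25],[1,0]);print(np.round(read_state()['joint_positions'],2))"
```

```text
t 34.75 pos [ 468.  -244.   249.8] F [-0.3 -1.  -0.6] gap 0.005
slide [140.8  -0.  298.3]
turn(tool) [0.  7.4 0.2]
turn(tool) [ 3.000e-01 -1.726e+02 -1.000e-01]
[-0.07  0.3   0.58  1.85 -0.19  1.05  0.71]
```

Call:
apply_moves(
  moves=[
    {"slide":[9,0,20],"turn":[0,0,0],"fingers":1},
    {"slide":[16,0,34],"turn":[0,0,0],"fingers":1},
    {"slide":[17,0,36],"turn":[0,0,0],"fingers":1},
    {"slide":[17,0,36],"turn":[0,0,0],"fingers":1},
    {"slide":[17,0,36],"turn":[0,0,0],"fingers":1},
    {"slide":[17,0,36],"turn":[0,0,0],"fingers":1},
    {"slide":[17,0,36],"turn":[0,0,0],"fingers":1},
    {"slide":[16,0,34],"turn":[0,0,0],"fingers":1},
    {"slide":[11,0,22],"turn":[0,0,0],"fingers":1},
    {"slide":[4,0,8],"turn":[0,7.4,0],"fingers":1},
  ],
)

```text
t: 35.75
position: [0.5669, 0.0745, 0.2477]
ee_rot: [0.708, -0.707, -0.004, 0.004]
force: [-0.2, -0.2, -0.9]
finger_gap: -0.007
```

Call:
apply_moves(
  moves=[
    {"slide":[0,0,0],"turn":[-8,0,0],"fingers":1},
    {"slide":[0,0,0],"turn":[-8,0,0],"fingers":1},
    {"slide":[0,0,0],"turn":[-8,0,0],"fingers":1},
    {"slide":[0,0,0],"turn":[-8,0,0],"fingers":1},
    {"slide":[0,0,0],"turn":[-8,0,0],"fingers":1},
    {"slide":[0,0,0],"turn":[-5,0,0],"fingers":1},
    {"slide":[0,0,0],"turn":[0,0,0],"fingers":1},
    {"slide":[0,0,0],"turn":[0,0,0],"fingers":1},
    {"slide":[0,0,0],"turn":[0,0,0],"fingers":1},
    {"slide":[0,0,0],"turn":[0,0,0],"fingers":1},
  ],
)

```text
t: 36.75
position: [0.5668, 0.0692, 0.2489]
ee_rot: [-0.384, 0.923, 0.002, -0.0]
force: [-0.1, -0.1, -0.3]
finger_gap: 0.001
```

```bash
python3 -c "
from h import *
need([.569,.067,.167]);print(np.round(read_state()['joint_positions'],2));im,c=snap('wrist','w21')
T=np.array(c['cam_to_world']);print(T[:3,3],-T[:3,2],proj(c,[.569,-.027,.072]))"
```

```text
t 36.75 pos [566.8  69.2 248.9] F [-0.1 -0.1 -0.3] gap 0.001
slide [ 2.1 59.6 56.2]
[-1.01  0.63  0.67  1.67  0.35  1.29 -0.54]
[0.5648057  0.21367853 0.27825012] [ 0.00483087 -0.89573948 -0.44455309] (np.float64(280.33182619445506), np.float64(120.3094646088468))
```

View pics/w21.png

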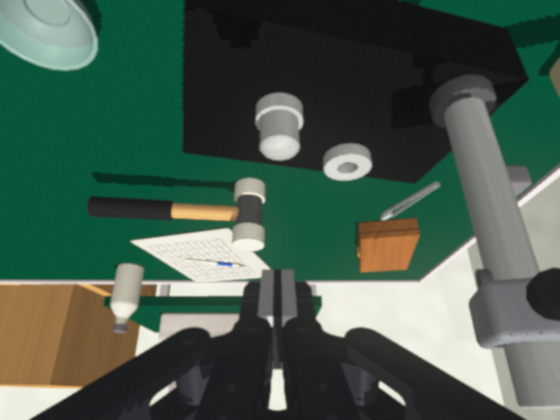

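Call:
apply_moves(
  moves=[
    {"slide":[0,6,6],"turn":[0,0,0],"fingers":1},
    {"slide":[0,12,12],"turn":[0,0,0],"fingers":1},
    {"slide":[0,15,15],"turn":[0,0,0],"fingers":1},
    {"slide":[0,15,15],"turn":[0,0,0],"fingers":1},
    {"slide":[0,14,14],"turn":[0,0,0],"fingers":1},
    {"slide":[0,10,10],"turn":[0,0,0],"fingers":1},
    {"slide":[0,5,5],"turn":[0,0,0],"fingers":1},
    {"slide":[0,0,0],"turn":[0,0,0],"fingers":1},
    {"slide":[0,0,0],"turn":[0,0,0],"fingers":1},
    {"slide":[0,0,0],"turn":[0,0,0],"fingers":1},
  ],
)

```text
t: 37.8
position: [0.5671, 0.0708, 0.1397]
ee_rot: [-0.383, 0.924, 0.003, -0.001]
force: [-0.4, 0.5, 1.0]
finger_gap: 0.004
```

```bash
python3 -c "
from h import *
im,c=snap('wrist','w22')
T=np.array(c['cam_to_world']);u=proj(c,[.569,-.027,.085]);print(T[:3,3],u);u=[int(q) for q in u]
i=im[u[1]-50:u[1]+50,u[0]-50:u[0]+50,::-1][::-1,::-1]
cv2.imwrite('pics/c_w22.png',cv2.resize(i,None,fx=6,fy=6,interpolation=cv2.INTER_CUBIC))"
```

```text
[0.56465763 0.21536063 0.16875644] (np.float64(280.6210983924053), np.float64(260.17740470523063))
```

View pics/c_w22.png

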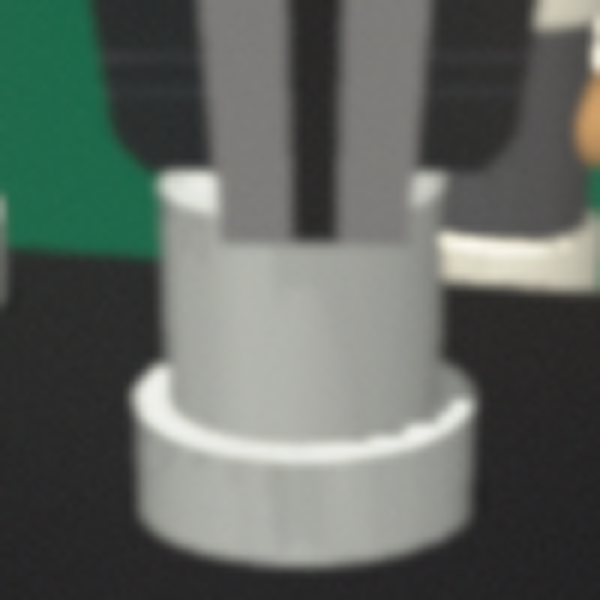

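```bash
python3 -c "
from h import *
im,c=load('w22')
a=np.linspace(0,2*np.pi,721);S=np.array([.568,-.028,.072])
def cs(r,z):
  q=np.array([proj(c,S+[r*np.cos(t),r*np.sin(t),z]) for t in a]); return (np.array([330,310])-q)*6
f=cs(.02,0);b=cs(.02,-.012)
print('face B',f[:,1].max(),'bush',b[:,1].max()-f[:,1].max(),'face w',np.ptp(f[:,0]))
for p in (0,.5,1,2,3):
  k=cs(.016,p/1000);r=cs(.016,(p+26)/1000); i=r[:,0].argmin()
  print(p,'collar B rel',k[:,1].max()-f[:,1].max(),'rim left v rel',r[i,1]-f[:,1].max(),'w',np.ptp(r[:,0]))
col=cv2.imread('pics/c_w22.png')[:,300].astype(int).mean(1); print([ (v,int(col[v])) for v in range(424,480,3)])
g=im[210:310,230:330][::-1,::-1]; print(g[68:82,45:55].mean((1,2)).round())
"

```

```text
face B 468.445062868574 bush 98.14920002075229 face w 339.62407012757274
0 collar B rel -14.269034478594733 rim left v rel -279.3059158237542 w 283.9090548270857
0.5 collar B rel -18.403179684422298 rim left v rel -283.63660100688065 w 284.1581807999621
1 collar B rel -22.544706873102484 rim left v rel -287.97483539704587 w 284.4077019422056
2 collar B rel -30.849979673366818 rim left v rel -296.67402304154547 w 284.90793298778203
3 collar B rel -39.18499835477729 rim left v rel -305.40362172387887 w 285.40975448599187
[(424, 173), (427, 173), (430, 173), (433, 173), (436, 178), (439, 182), (442, 196), (445, 210), (448, 223), (451, 228), (454, 229), (457, 227), (460, 214), (463, 200), (466, 184), (469, 174), (472, 168), (475, 168), (478, 167)]
[173. 173. 173. 173. 175. 192. 221. 231. 221. 190. 170. 167. 166. 166.]
```

Call:
apply_moves(
  moves=[
    {"slide":[0,-8,0],"turn":[0,0,0],"fingers":1},
    {"slide":[0,-15,0],"turn":[0,0,0],"fingers":1},
    {"slide":[0,-20,0],"turn":[0,0,0],"fingers":1},
    {"slide":[0,-20,0],"turn":[0,0,0],"fingers":1},
    {"slide":[0,-15,0],"turn":[0,0,0],"fingers":1},
    {"slide":[0,-7,0],"turn":[0,0,0],"fingers":1},
    {"slide":[0,0,0],"turn":[0,0,0],"fingers":1},
    {"slide":[0,0,0],"turn":[0,0,0],"fingers":1},
    {"slide":[0,0,0],"turn":[0,0,0],"fingers":1},
    {"slide":[0,0,0],"turn":[0,0,0],"fingers":1},
  ],
)

```text
t: 38.85
position: [0.5659, 0.1302, 0.1987]
ee_rot: [-0.382, 0.924, 0.003, -0.001]
force: [0.2, -0.3, -0.1]
finger_gap: 0.001
```

```bash
python3 -c "
from h import *
im,c=snap('wrist','w23');snap('scene','s23')
print(read_state()['force'])
S=np.array([.568,-.028,.072])
cv2.imwrite('pics/w23r.png',im[::-1,::-1,::-1])"
```

```text
[-0.85260308 -0.03085197 -0.7721972 ]
```

View pics/s23.png

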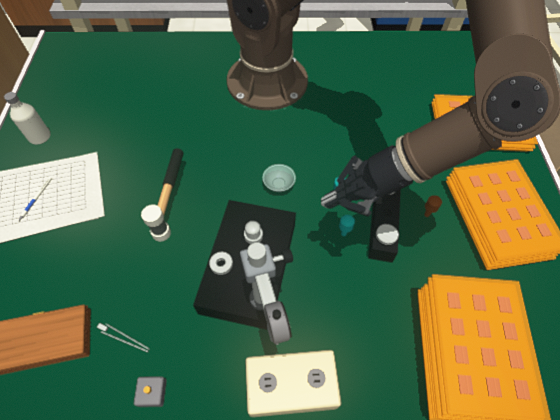

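View pics/w23r.png

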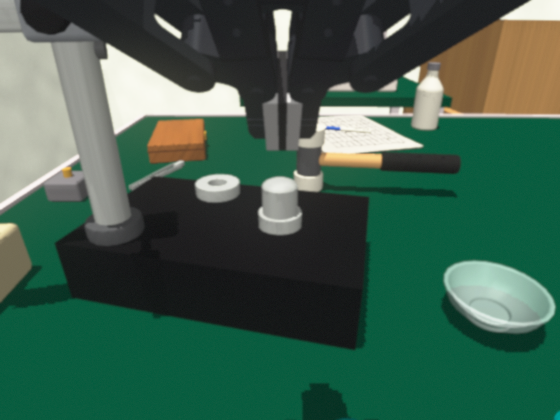

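The final views show the anvil seated in the socket at scene pixel (253,231), the mallet standing at (155,220), and the ring and dish in place. The robot touches nothing, so I'm handing the job in.

```bash
python3 -c "
from h import *
print(finish_job())"
```

```text
the job is handed in; nothing more can be done
None
```

The domed anvil is in the stand's socket, driven with the mallet only, and the job was handed in at about 39 s of the 67 s allowed. I took the anvil from the rack's middle hole, set it loosely in the socket and let go. It then got seven mallet taps, and the mallet now stands back on the bench where it started.

**Last checks:**
- **Seating:** The closest, lowest wrist view puts the collar 0 to 0.7 mm above the socket face, and the scene camera agrees (about 0.5 mm). The last three taps, two of them harder, did not move the anvil measurably. Instead the mallet turned slightly in the grip, which fits an anvil that is fully home.
- **Disagreement:** An earlier, steeper wrist view suggested a gap of 2 to 3 mm. Its fit could not tell 0 from 4 mm, so I went by the low view. I did not see direct proof of zero gap.
- **Other things:** The final scene picture shows the setting ring, the dish and the flat anvil where they were. The arm hid the pin anvil and the turquoise pieces in that picture; they were in place in the one before.
- **Forces:** At hand-in the wrist force was about 1 N, so the robot was touching nothing. Between moves it never read above about 7 N, but I could not see the peaks during the taps.

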